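# Dial open the kitchen strongbox and raise its lid

## Task

Open the spice strongbox on the bench. Turn its dial right (clockwise from above) at least two full turns and stop at 10, turn left one whole turn past 10 and on to 20, then turn right slowly, feeling for the bolt to drop in and stop the dial, without forcing it. Then raise the lid by its bar to well past 45 degrees, let it stand there, and leave the tools beside the box alone.

Things in the scene. Friction and masses are not known exactly. Their poses are not given: they have to be found in the camera images.
- strongbox: Grey sheet-steel box, 270 (x) by 230 (y) by 105 mm high, screwed to the bench. Origin: centre of its underside; +x runs from the dial end to the hinge end, z up. Its top is a fixed front deck (x from -135 to -9 mm) with the dial, behind it the hinged aluminium lid. Deck and lid tops are 105 mm above the bench.
- dial_axis (a point): Centre of the dial, on the deck's surface (105 mm above the bench), 79 mm before the box's origin; fixed, axes as the box's. A white index line is on the deck beside the dial on its +x side, toward the lid. Beyond it a 4 mm pin of the bolt shows in a black window; it moves 8 mm toward the dial when the bolt drops in, which frees the lid.
- dial (a joint): Black disc, 84 mm across, its face 7.5 mm above the deck, with 40 white divisions (every fifth longer, an arrow at 0). Value in rad about the upward axis: turning left (counter-clockwise from above) adds, also over many turns. Reading at the index = value / 0.15708 modulo 40; at value 0 the arrow faces the index. Numbers run clockwise round the face. It turns freely, about 2 to 3 N at the grip.
- dial_grip (a point): Upright revolving steel grip on the dial's zero radius, 28 mm from the axis, beside the arrow: a sleeve 14 mm across and 30 mm tall, its foot 9.5 mm and its top 39.5 mm above the deck, that spins on its own pin, so a hand can circle without twisting. The point is on its centre line 28.5 mm above the deck. At dial value v it stands at angle v from the box's +x axis.
- cam: Hidden notched disc of the lock, under the dial and turning with it; origin on the dial axis 20 mm under the deck. Where its notch lies is unmarked and differs each time: with 10 and 20 set (each within a division), turning right from 20 it meets the sprung bolt after 0.15 to 0.5 turn. The bolt snaps in and blocks the dial, pushing back at the grip; over 25 N (about 20 N at the grip) is forcing.
- lid (a joint): Aluminium lid, 138 (x) by 229 mm, 3 mm thick, 0.42 kg, hinged along its far (+x) edge; value in rad, 0 shut, grows as the near edge swings up and back, stop at 1.75. The stiff hinge holds it where it is left; lifting at the bar takes about 7 N; while locked it will not move.
- lid_bar (a point): Middle of the lid's pull bar: round steel bar 10 mm thick and 90 mm long, lying along the box's y, 34 mm above the lid, 22 mm behind its near edge, 116 mm before the hinge line and 34 mm above it (lid shut).
- lid_hinge (a point): Middle of the lid's hinge line, 105 mm above the bench, 129 mm behind the box's origin; the hinge axis is the box's y.
- pastry_wheel: Bystander: brass pastry wheel 40 mm across on a dark wooden handle, about 150 mm long, lying on the bench beside the box, handle to its -x. Origin at bench height under its middle.
- pasta_stamp: Bystander: turned dark wood pasta stamp, 56 mm across its foot, 62 mm tall, standing beside the box. Origin: centre of its underside.
- ring_cutter: Bystander: brass ring cutter, 52 mm across, 32 mm tall, standing beside the box. Origin: centre of its underside.

How it is judged:
By the outcome, as a careful person would: the job done as asked, in the order asked, and still so for the second after the job is handed in, with the robot touching nothing.
It also fails if it takes over 70 s, if anything falls off the work surface, if the arm or the gripper's body presses on something with over 40 N, if the wrist force passes 120 N, or if a joint passes its speed limit or range.

## Robot

A 6-joint arm with a two-finger parallel gripper is mounted at the origin on the work surface. World frame = base frame: x ahead of the robot, y to its left, z up, the work surface at z = 0. Lengths are in mm, angles in rad, forces in N, time in s.
With the tool pointing down it reaches from about 300 to 775 mm from the base axis. Payload 14.6 kg.
Tool frame: the origin (TCP) lies at the very end of the fingers, on their centre line; the grasp point (between the pads) lies 19 mm behind it; z points along the fingers, y is the line along which they close (so a half turn about z gives the same grasp; the last joint's range is limited). The gripper opens to 94 mm and grips with 3 to 60 N. Pads are 16 mm wide; open, the fingers measure 119 mm over their backs; the gripper's body (75 mm by 177 mm) begins 78 mm behind the grasp point.
Start: joints at [1.143, 0.3, 1.521, -0, 1.321, -0.067], TCP at [194.159, 514.579, 205.446] pointing down, gripper open.
Joint ranges: [-3.03, 3.03], [-0.79, 2.21], [0.23, 2.52], [-1.04, 4.18], [0, 3.07], [-2.55, 2.55]. Speed limits (rad/s): [2.22, 2.22, 2.57, 3.14, 3.14, 3.14].

## Interface

Orientations are given as [roll, pitch, yaw] about the fixed x, y, z axes, in that order (R = Rz(yaw) Ry(pitch) Rx(roll)).
In Python, from cell import manip gives the robot as it stands. The module is installed in compiled form; this text tells all that it offers.
- The arm moves only by the shell command python3 -m inch 'ROWS' [FORCE]. ROWS is JSON, a list of rows, each an object of numbers: "gripper": the opening, from 0 (shut) to 1 (fully open); "dx", "dy", "dz": the shift along the world's x, y, z in m; "wx", "wy", "wz": the turn, a rotation vector about the world's x, y, z in degrees. A call has exactly 5 rows; each row is the pose to reach, as a shift and turn from the pose commanded when the call began; what a row does not reach only later rows make up. A row lasts 1/12 s, in which the tool goes at most 41.7 mm and 7.16 degrees, less where a joint would pass 70% of its speed; a pose out of reach is approached as far as the arm can. A call with a gripper value outside its range is refused whole. The fingers move at their own pace and stop on an object; FORCE is the grip in N (left out, the last holds). Time passes only in rows, so rows that repeat a pose let the fingers close, or fill a call up. It gives the time, the measured TCP pose, the force, the opening and the grip force at its end, in the units of the state.
- manip.read_state(): the state, without advancing time (a new reading comes with each control period).
- manip.camera(name): name is "side" or "top" or "wrist"; returns the picture (384x512x3 uint8, blue, green, red); there is no depth.
- manip.camera_info(name): a dict with "camera_matrix" (3x3 intrinsics, pixels), "D" ([k1, k2, p1, p2, k3] as OpenCV has them; the pictures are not rectified), "R" (3x3) and "t" (3): a world point X has camera coordinates R X + t; the wrist camera has in their place "tool_from_camera" (4x4, takes a point from camera to tool coordinates, whose origin is the TCP and whose axes are the flange's). Camera axes: x right, y down, z forward; pixel columns grow to the right and rows downward; lengths in mm; the calibration is good to about 2 mm. A picture is of the moment at which its call begins: read the wrist's pose just before it. camera_info takes no time and is no camera call.
- manip.sign_off(): hands the job in; it is judged then, once.
The state is a dict: "clock": time; "joints": joint angles; "qd": joint speeds; "effort": joint torques, N m; "eef_pos": TCP position; "eef_rot": TCP orientation; "wrist_force": force on the tool from outside, world axes, zero at the start; "moment": the same for the moment, N m; "finger_gap": finger opening in mm; "finger_force": force on a finger pad.
Only numpy, scipy, OpenCV 4.12 (cv2) and the standard library are available. Lean on these libraries where they do the work, as an engineer would, in place of code of your own. Each camera call takes 0.05 s, during which the arm holds its last target. There are 200 camera calls.

## Working session

There is one attempt and no reset: what is moved stays moved. The work goes in short steps, Python scripts to look and compute and a shell command to move; the robot and the scene stay as the last step left them, time stands still between calls to the robot, and variables do not carry over. Pictures are saved under pics/ and viewed, at most 10 in all, crops included, and the job is handed in when it is done.

```bash
mkdir -p pics; ls; python3 - <<'E'
from cell import manip
import cv2,numpy as np
s=manip.read_state();print(s)
for n in("side","top"):
    im=manip.camera(n);cv2.imwrite(f"pics/{n}0.png",im)
    i=manip.camera_info(n);print(n,i)
E
```

```text
pics
{'clock': 0.0, 'joints': array([ 1.14340283e+00,  3.00478126e-01,  1.52158872e+00, -1.77628838e-05,
        1.32068339e+00, -6.65966363e-02]), 'qd': array([ 7.55566999e-05,  1.51967428e-03,  1.24305141e-03,  9.11203028e-04,
        1.47728288e-03, -9.27484728e-04]), 'effort': array([ 2.11493621e-03, -5.31814098e+01, -3.52730799e+01,  7.08700041e-02,
        2.45360413e-02, -3.86309353e-05]), 'eef_pos': array([194.05735388, 514.34740982, 204.87924378]), 'eef_rot': array([-3.14043650e+00, -5.98667359e-05,  2.78080016e+00]), 'wrist_force': array([-0.36575877, -0.15333553, -1.04663273]), 'moment': array([ 0.01342403,  0.02990668, -0.00438938]), 'finger_force': 0.0, 'finger_gap': 93.86408201066035}
side {'camera_matrix': array([[390.84434279,   0.        , 259.75399038],
       [  0.        , 390.84434279, 189.44912189],
       [  0.        ,   0.        ,   1.        ]]), 'D': array([-0.13683929,  0.        ,  0.        ,  0.        ,  0.        ]), 'R': array([[-0.99949363, -0.03092579,  0.00748812],
       [-0.02567769,  0.6449388 , -0.76380273],
       [ 0.01879182, -0.76360824, -0.64540633]]), 't': array([602.33202888,  85.54614246, 807.74015494])}
top {'camera_matrix': array([[424.66718826,   0.        , 249.62117465],
       [  0.        , 424.66718826, 196.54773585],
       [  0.        ,   0.        ,   1.        ]]), 'D': array([-0.08616699,  0.        ,  0.        ,  0.        ,  0.        ]), 'R': array([[-2.93784862e-04, -9.99148237e-01,  4.12639490e-02],
       [-9.81003885e-01, -7.71674737e-03, -1.93834541e-01],
       [ 1.93987864e-01, -4.05370399e-02, -9.80166035e-01]]), 't': array([ 10.0185653 , 629.26455478, 759.08286772])}
```

View pics/top0.png

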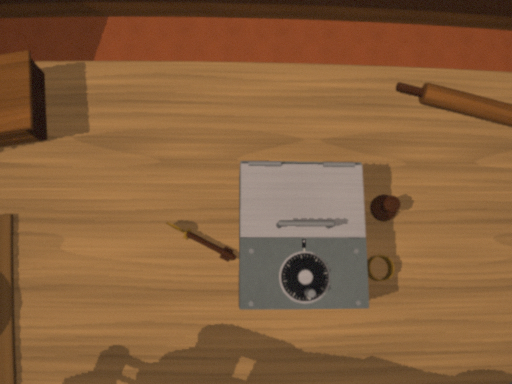

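View pics/side0.png

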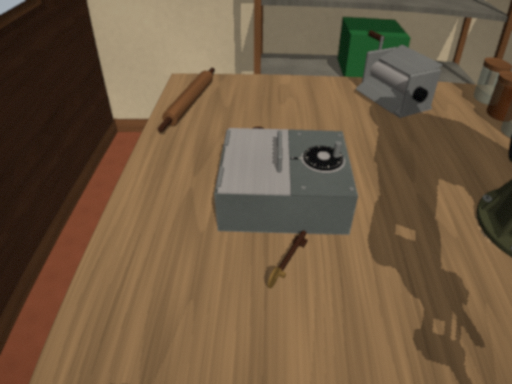

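The top view shows the box with corners near (240,163), (363,163), (369,307) and (239,308). The dial is at (304,278), the grip at (310,294) and the bar spans (278..347,223). The wheel is at left, and the stamp and cutter are at right.

```bash
cat >h.py <<'E'
from cell import manip
import cv2,numpy as np
from scipy.spatial.transform import Rotation as Ro
def ray(n,uv,s=None):
    i=manip.camera_info(n)
    p=cv2.undistortPoints(np.array(uv,float).reshape(-1,1,2),i["camera_matrix"],i["D"])[:,0]
    d=np.c_[p,np.ones(len(p))]
    if n=="wrist":
        T=i["tool_from_camera"];R=Ro.from_euler('xyz',s["eef_rot"]).as_matrix()
        return R@T[:3,3]+s["eef_pos"], d@(R@T[:3,:3]).T
    return -i["R"].T@i["t"], d@i["R"]
def onz(n,uv,z,s=None):
    c,d=ray(n,uv,s); return c+d*((z-c[2])/d[:,2])[:,None]
E
python3 - <<'E'
from h import *
im=cv2.imread("pics/top0.png")
print(onz("top",[(240,163),(363,163),(369,307),(239,308)],105).round(1))
print("dial?",onz("top",[(304,278)],112).round(1))
hsv=cv2.cvtColor(im,cv2.COLOR_BGR2HSV)
g=((hsv[...,0]>80)&(hsv[...,0]<130)&(hsv[...,2]>60)).astype(np.uint8)
g[:230]=0; g[:,:200]=0
m=cv2.morphologyEx(g,cv2.MORPH_CLOSE,np.ones((5,5)))
c=max(cv2.findContours(m,0,2)[0],key=cv2.contourArea);print(cv2.boundingRect(c),cv2.minAreaRect(c))
big=cv2.resize(im[155:315,225:400],None,fx=4,fy=3.7,interpolation=cv2.INTER_CUBIC)
big=cv2.resize(im[230:315,235:375],None,fx=5.6,fy=5.6,interpolation=cv2.INTER_CUBIC)
cv2.imwrite("pics/topc.png",big);print(big.shape)
E
```

```text
[[ 683.9   32.   105. ]
 [ 686.9 -200.4  105. ]
 [ 421.9 -198.4  105. ]
 [ 422.1   32.8  105. ]]
dial? [[473.7 -81.3 112. ]]Traceback (most recent call last):
  File "<stdin>", line 9, in <module>
ValueError: max() iterable argument is empty
```

```bash
python3 - <<'E'
from h import *
im=cv2.imread("pics/top0.png")
big=cv2.resize(im[230:315,235:375],None,fx=5.6,fy=5.6,interpolation=cv2.INTER_CUBIC)
cv2.imwrite("pics/topc.png",big)
print(cv2.cvtColor(im,cv2.COLOR_BGR2HSV)[[290,300,250],[250,350,350]])
i=manip.camera_info("wrist");print(i)
E
```

```text
[[ 21  18  98]
 [ 25  28 102]
 [ 23  21  97]]
{'camera_matrix': array([[271.62297429,   0.        , 256.45054004],
       [  0.        , 271.62297429, 195.09444541],
       [  0.        ,   0.        ,   1.        ]]), 'D': array([-0.04143482,  0.        ,  0.        ,  0.        ,  0.        ]), 'tool_from_camera': array([[ 5.76981236e-06, -9.72409501e-01, -2.33280436e-01,
         6.66918245e+01],
       [ 9.99999996e-01, -1.51376807e-05,  8.78334987e-05,
        -5.87347697e-01],
       [-8.89414534e-05, -2.33280435e-01,  9.72409497e-01,
        -1.79482691e+02],
       [ 0.00000000e+00,  0.00000000e+00,  0.00000000e+00,
         1.00000000e+00]])}
```

View pics/topc.png

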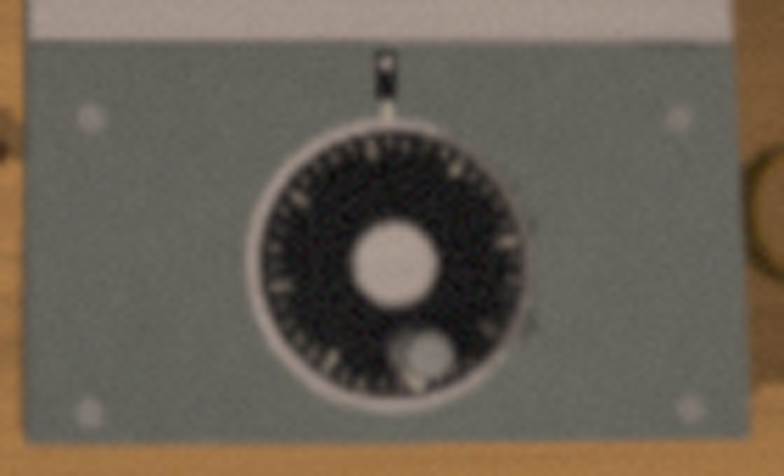

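The enlarged deck shows the dial centre near crop (394,265), with the arrow and grip at the near (-x) side, grip top at (430,355) and arrow tip at (418,383). That puts the value near 192°, reading about 21. The bolt window is at (386,75). I'll move the wrist camera over the dial.

```bash
R='[{"x":1}]'
python3 -m inch '[{"gripper":1,"dx":0.010,"dy":-0.030,"wz":1},{"gripper":1,"dx":0.020,"dy":-0.060,"wz":2},{"gripper":1,"dx":0.030,"dy":-0.090,"wz":3},{"gripper":1,"dx":0.040,"dy":-0.120,"wz":4},{"gripper":1,"dx":0.050,"dy":-0.150,"wz":5.2}]'
python3 -m inch '[{"gripper":1,"dx":0.010,"dy":-0.030,"wz":1},{"gripper":1,"dx":0.020,"dy":-0.060,"wz":2},{"gripper":1,"dx":0.030,"dy":-0.090,"wz":3},{"gripper":1,"dx":0.040,"dy":-0.120,"wz":4},{"gripper":1,"dx":0.050,"dy":-0.150,"wz":5.2}]'
python3 -m inch '[{"gripper":1,"dx":0.010,"dy":-0.030,"wz":1},{"gripper":1,"dx":0.020,"dy":-0.060,"wz":2},{"gripper":1,"dx":0.030,"dy":-0.090,"wz":3},{"gripper":1,"dx":0.040,"dy":-0.120,"wz":4},{"gripper":1,"dx":0.050,"dy":-0.150,"wz":5.2}]'
python3 -m inch '[{"gripper":0.5,"dx":0.010,"dy":-0.030,"wz":1},{"gripper":0.5,"dx":0.020,"dy":-0.060,"wz":2},{"gripper":0.5,"dx":0.030,"dy":-0.090,"wz":3},{"gripper":0.5,"dx":0.040,"dy":-0.120,"wz":4},{"gripper":0.5,"dx":0.046,"dy":-0.148,"wz":5.1}]'
python3 -m inch '[{"gripper":0.5},{"gripper":0.5},{"gripper":0.5},{"gripper":0.5},{"gripper":0.5}]'
python3 - <<'E'
from h import *
s=manip.read_state();im=manip.camera("wrist");cv2.imwrite("pics/w1.png",im)
print(s["eef_pos"],s["eef_rot"],s["wrist_force"]);np.save("s1.npy",s,allow_pickle=True)
E
```

```text
[194.06432473 514.36603159 204.929988  ] [-3.14053386e+00 -6.89664639e-05  2.78081081e+00] [ 0.94200206 -0.14318114 -0.39936121]validation failed for argument at $[0]...
validation failed for argument at $[0]...
validation failed for argument at $[0]...
validation failed for argument at $[0]...
validation failed for argument at $[0]...
```

View pics/w1.png

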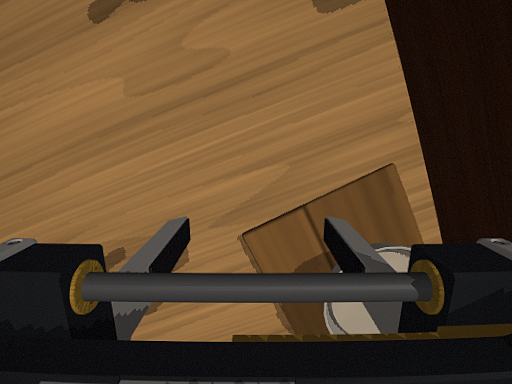

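The wrist view shows the fingers at the bottom, so image-up is tool +x and the dial must lie on that side of the TCP. The call was refused because each row needs every key.

```bash
python3 -m inch '[{"gripper":1,"dx":0.016,"dy":-0.030,"dz":0,"wx":0,"wy":0,"wz":1},{"gripper":1,"dx":0.032,"dy":-0.060,"dz":0,"wx":0,"wy":0,"wz":2},{"gripper":1,"dx":0.048,"dy":-0.090,"dz":0,"wx":0,"wy":0,"wz":3},{"gripper":1,"dx":0.064,"dy":-0.120,"dz":0,"wx":0,"wy":0,"wz":4},{"gripper":1,"dx":0.080,"dy":-0.150,"dz":0,"wx":0,"wy":0,"wz":5.2}]'
python3 -m inch '[{"gripper":1,"dx":0.016,"dy":-0.030,"dz":0,"wx":0,"wy":0,"wz":1},{"gripper":1,"dx":0.032,"dy":-0.060,"dz":0,"wx":0,"wy":0,"wz":2},{"gripper":1,"dx":0.048,"dy":-0.090,"dz":0,"wx":0,"wy":0,"wz":3},{"gripper":1,"dx":0.064,"dy":-0.120,"dz":0,"wx":0,"wy":0,"wz":4},{"gripper":1,"dx":0.080,"dy":-0.150,"dz":0,"wx":0,"wy":0,"wz":5.2}]'
python3 -m inch '[{"gripper":1,"dx":0.016,"dy":-0.030,"dz":0,"wx":0,"wy":0,"wz":1},{"gripper":1,"dx":0.032,"dy":-0.060,"dz":0,"wx":0,"wy":0,"wz":2},{"gripper":1,"dx":0.048,"dy":-0.090,"dz":0,"wx":0,"wy":0,"wz":3},{"gripper":1,"dx":0.064,"dy":-0.120,"dz":0,"wx":0,"wy":0,"wz":4},{"gripper":1,"dx":0.080,"dy":-0.150,"dz":0,"wx":0,"wy":0,"wz":5.2}]'
python3 -m inch '[{"gripper":0.5,"dx":0.016,"dy":-0.030,"dz":0,"wx":0,"wy":0,"wz":1},{"gripper":0.5,"dx":0.032,"dy":-0.060,"dz":0,"wx":0,"wy":0,"wz":2},{"gripper":0.5,"dx":0.048,"dy":-0.090,"dz":0,"wx":0,"wy":0,"wz":3},{"gripper":0.5,"dx":0.064,"dy":-0.120,"dz":0,"wx":0,"wy":0,"wz":4},{"gripper":0.5,"dx":0.086,"dy":-0.148,"dz":0,"wx":0,"wy":0,"wz":5.1}]'
python3 -m inch '[{"gripper":0.5,"dx":0,"dy":0,"dz":0,"wx":0,"wy":0,"wz":0},{"gripper":0.5,"dx":0,"dy":0,"dz":0,"wx":0,"wy":0,"wz":0},{"gripper":0.5,"dx":0,"dy":0,"dz":0,"wx":0,"wy":0,"wz":0},{"gripper":0.5,"dx":0,"dy":0,"dz":0,"wx":0,"wy":0,"wz":0},{"gripper":0.5,"dx":0,"dy":0,"dz":0,"wx":0,"wy":0,"wz":0}]'
python3 - <<'E'
from h import *
s=manip.read_state();im=manip.camera("wrist");cv2.imwrite("pics/w2.png",im)
print(s["eef_pos"],s["eef_rot"],s["wrist_force"]);np.save("s2.npy",s,allow_pickle=True)
E
```

```text
clock: 0.57
eef_pos: [274.4, 363.1, 205.2]
eef_rot: [-3.141, -0.0, 2.873]
wrist_force: [1.1, 0.6, -0.1]
finger_gap: 94.0
finger_force: 0.0
clock: 0.98
eef_pos: [354.5, 213.0, 205.5]
eef_rot: [3.142, 0.0, 2.963]
wrist_force: [1.0, -0.5, 0.7]
finger_gap: 94.1
finger_force: 0.0
clock: 1.4
eef_pos: [434.6, 62.9, 205.5]
eef_rot: [3.142, 0.0, 3.054]
wrist_force: [-0.1, 0.5, -0.8]
finger_gap: 94.0
finger_force: 0.0
clock: 1.82
eef_pos: [520.2, -85.3, 205.3]
eef_rot: [3.142, -0.0, -3.141]
wrist_force: [0.6, 0.7, 0.9]
finger_gap: 64.0
finger_force: 0.0
clock: 2.23
eef_pos: [519.8, -82.5, 205.7]
eef_rot: [-3.142, 0.0, -3.14]
wrist_force: [-0.7, 0.7, -0.3]
finger_gap: 47.2
finger_force: 0.0
[519.84973946 -82.48614919 205.74572046] [-3.14157291e+00  3.52503172e-04 -3.13998522e+00] [-0.67295088  0.72476221 -0.31630023]
```

View pics/w2.png

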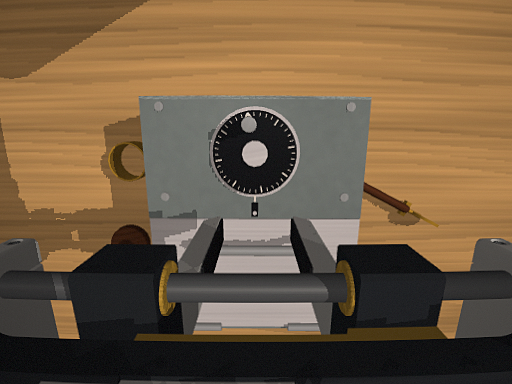

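The wrist view clearly shows the dial centre at (255,153), the grip top at (249,124), the arrow at (247,115) and the window at (254,209). The deck's front corners are (140,97) and (370,97).

```bash
python3 - <<'E'
from h import *
s=np.load("s2.npy",allow_pickle=True).item();im=cv2.imread("pics/w2.png")
g=cv2.cvtColor(im,cv2.COLOR_BGR2GRAY)
r=np.zeros_like(g);cv2.circle(r,(255,153),50,255,-1)
d=((g<75)&(r>0)).astype(np.uint8)
d=cv2.morphologyEx(d,cv2.MORPH_CLOSE,np.ones((7,7)))
c=max(cv2.findContours(d,0,2)[0],key=cv2.contourArea);e=cv2.fitEllipse(cv2.convexHull(c));print("disc",e,onz("wrist",[e[0]],112.5,s))
for lo,box,z in((130,(240,140,30,27),112.5),(100,(238,115,22,18),144.5)):
    x,y,w,h=box;sub=g[y:y+h,x:x+w];
    t=cv2.threshold(sub,0,255,cv2.THRESH_OTSU)[1]
    c=max(cv2.findContours(t,0,2)[0],key=cv2.contourArea);(u,v),rad=cv2.minEnclosingCircle(c)
    print(u+x,v+y,rad,onz("wrist",[(u+x,v+y)],z,s))
scr=[(158,106),(351,107),(345,197),(165,197)]
print(onz("wrist",scr,105,s),onz("wrist",[(140,97),(370,97),(254,209)],105,s))
E
```

```text
disc ((251.94729614257812, 152.0069580078125), (84.02583312988281, 89.02224731445312), 84.94258880615234) [[474.26772335 -87.77880505 112.5       ]]
254.58536624908447 153.2439022064209 13.015557289123535 [[475.48772177 -85.15204727 112.5       ]]
247.5 123.5 8.860122680664062 [[447.41856015 -91.03397874 144.5       ]]
[[ 429.37719333 -181.10033687  105.        ]
 [ 430.05902403   10.53040471  105.        ]
 [ 522.12634972   11.31293074  105.        ]
 [ 522.43297916 -180.86768484  105.        ]] [[ 420.65433632 -198.47742721  105.        ]
 [ 420.32219164   28.81400016  105.        ]
 [ 535.55297091  -85.82821805  105.        ]]
```

```bash
python3 -m inch '[{"gripper":0.5,"dx":-0.036,"dy":-0.0037,"dz":0,"wx":0,"wy":0,"wz":0},{"gripper":0.5,"dx":-0.0718,"dy":-0.0074,"dz":0,"wx":0,"wy":0,"wz":0},{"gripper":0.5,"dx":-0.0718,"dy":-0.0074,"dz":-0.02,"wx":0,"wy":0,"wz":0},{"gripper":0.5,"dx":-0.0718,"dy":-0.0074,"dz":-0.04,"wx":0,"wy":0,"wz":0},{"gripper":0.5,"dx":-0.0718,"dy":-0.0074,"dz":-0.056,"wx":0,"wy":0,"wz":0}]' 12
python3 -m inch '[{"gripper":0.5,"dx":0,"dy":0,"dz":-0.008,"wx":0,"wy":0,"wz":0},{"gripper":0.5,"dx":0,"dy":0,"dz":-0.016,"wx":0,"wy":0,"wz":0},{"gripper":0.5,"dx":0,"dy":0,"dz":-0.024,"wx":0,"wy":0,"wz":0},{"gripper":0.5,"dx":0,"dy":0,"dz":-0.0305,"wx":0,"wy":0,"wz":0},{"gripper":0.5,"dx":0,"dy":0,"dz":-0.0305,"wx":0,"wy":0,"wz":0}]'
python3 -m inch '[{"gripper":0.3,"dx":0,"dy":0,"dz":0,"wx":0,"wy":0,"wz":0},{"gripper":0.2,"dx":0,"dy":0,"dz":0,"wx":0,"wy":0,"wz":0},{"gripper":0.1,"dx":0,"dy":0,"dz":0,"wx":0,"wy":0,"wz":0},{"gripper":0,"dx":0,"dy":0,"dz":0,"wx":0,"wy":0,"wz":0},{"gripper":0,"dx":0,"dy":0,"dz":0,"wx":0,"wy":0,"wz":0}]' 12
python3 -m inch '[{"gripper":0,"dx":0,"dy":0,"dz":0,"wx":0,"wy":0,"wz":0},{"gripper":0,"dx":0,"dy":0,"dz":0,"wx":0,"wy":0,"wz":0},{"gripper":0,"dx":0,"dy":0,"dz":0,"wx":0,"wy":0,"wz":0},{"gripper":0,"dx":0,"dy":0,"dz":0,"wx":0,"wy":0,"wz":0},{"gripper":0,"dx":0,"dy":0,"dz":0,"wx":0,"wy":0,"wz":0}]'
python3 - <<'E'
import numpy as np,json
# rows of relative shifts on r=28, 18 deg steps, clockwise from 90 deg
def P(a):a=np.radians(a);return 28*np.array([np.cos(a),np.sin(a)])
print("to180/ccw etc")
for st in(180,90,0,270):
  print(st,"cw",[tuple((P(st-18*k)-P(st)).round(1)) for k in range(1,6)])
  print(st,"ccw",[tuple((P(st+18*k)-P(st)).round(1)) for k in range(1,6)])
print([tuple((P(192-k*12/5)-P(192)).round(1)) for k in range(1,6)])
E
```

```text
clock: 2.7
eef_pos: [447.8, -90.4, 149.1]
eef_rot: [-3.141, 0.001, -3.141]
wrist_force: [0.4, -0.5, -0.2]
finger_gap: 47.0
finger_force: 0.0
clock: 3.12
eef_pos: [448.1, -90.6, 118.0]
eef_rot: [3.141, -0.001, -3.141]
wrist_force: [0.2, 1.0, -0.0]
finger_gap: 46.9
finger_force: 0.0
clock: 3.53
eef_pos: [448.5, -90.8, 119.2]
eef_rot: [-3.141, 0.0, -3.141]
wrist_force: [-0.3, 0.2, 0.7]
finger_gap: 16.9
finger_force: 0.0
clock: 3.95
eef_pos: [448.5, -90.9, 119.1]
eef_rot: [-3.141, 0.0, -3.141]
wrist_force: [0.1, 0.1, 2.8]
finger_gap: 13.5
finger_force: 12.0
to180/ccw etc
180 cw [(np.float64(1.4), np.float64(8.7)), (np.float64(5.3), np.float64(16.5)), (np.float64(11.5), np.float64(22.7)), (np.float64(19.3), np.float64(26.6)), (np.float64(28.0), np.float64(28.0))]
180 ccw [(np.float64(1.4), np.float64(-8.7)), (np.float64(5.3), np.float64(-16.5)), (np.float64(11.5), np.float64(-22.7)), (np.float64(19.3), np.float64(-26.6)), (np.float64(28.0), np.float64(-28.0))]
90 cw [(np.float64(8.7), np.float64(-1.4)), (np.float64(16.5), np.float64(-5.3)), (np.float64(22.7), np.float64(-11.5)), (np.float
[... 557 characters left out ...]
, (np.float64(-11.5), np.float64(22.7)), (np.float64(-19.3), np.float64(26.6)), (np.float64(-28.0), np.float64(28.0))]
270 cw [(np.float64(-8.7), np.float64(1.4)), (np.float64(-16.5), np.float64(5.3)), (np.float64(-22.7), np.float64(11.5)), (np.float64(-26.6), np.float64(19.3)), (np.float64(-28.0), np.float64(28.0))]
270 ccw [(np.float64(8.7), np.float64(1.4)), (np.float64(16.5), np.float64(5.3)), (np.float64(22.7), np.float64(11.5)), (np.float64(26.6), np.float64(19.3)), (np.float64(28.0), np.float64(28.0))]
[(np.float64(-0.2), np.float64(1.2)), (np.float64(-0.4), np.float64(2.3)), (np.float64(-0.5), np.float64(3.5)), (np.float64(-0.6), np.float64(4.6)), (np.float64(-0.6), np.float64(5.8))]
```

```bash
python3 -m inch '[{"gripper":0,"dx":-0.0002,"dy":0.0012,"dz":0,"wx":0,"wy":0,"wz":0},{"gripper":0,"dx":-0.0004,"dy":0.0023,"dz":0,"wx":0,"wy":0,"wz":0},{"gripper":0,"dx":-0.0005,"dy":0.0035,"dz":0,"wx":0,"wy":0,"wz":0},{"gripper":0,"dx":-0.0006,"dy":0.0046,"dz":0,"wx":0,"wy":0,"wz":0},{"gripper":0,"dx":-0.0006,"dy":0.0058,"dz":0,"wx":0,"wy":0,"wz":0}]'
python3 -m inch '[{"gripper":0,"dx":0.0014,"dy":0.0087,"dz":0,"wx":0,"wy":0,"wz":0},{"gripper":0,"dx":0.0053,"dy":0.0165,"dz":0,"wx":0,"wy":0,"wz":0},{"gripper":0,"dx":0.0115,"dy":0.0227,"dz":0,"wx":0,"wy":0,"wz":0},{"gripper":0,"dx":0.0193,"dy":0.0266,"dz":0,"wx":0,"wy":0,"wz":0},{"gripper":0,"dx":0.028,"dy":0.028,"dz":0,"wx":0,"wy":0,"wz":0}]'
```

```text
clock: 4.37
eef_pos: [447.8, -84.9, 119.1]
eef_rot: [-3.141, 0.0, -3.141]
wrist_force: [-0.9, -0.3, 5.2]
finger_gap: 13.6
finger_force: 12.0
clock: 4.78
eef_pos: [476.3, -56.4, 119.0]
eef_rot: [3.142, -0.0, -3.141]
wrist_force: [-2.0, -6.6, 5.0]
finger_gap: 13.5
finger_force: 12.0
```

```bash
python3 -m inch '[{"gripper":0,"dx":0.0087,"dy":-0.0016,"dz":0,"wx":0,"wy":0,"wz":0},{"gripper":0,"dx":0.0165,"dy":-0.0056,"dz":0,"wx":0,"wy":0,"wz":0},{"gripper":0,"dx":0.0227,"dy":-0.0119,"dz":0,"wx":0,"wy":0,"wz":0},{"gripper":0,"dx":0.0266,"dy":-0.0198,"dz":0,"wx":0,"wy":0,"wz":0},{"gripper":0,"dx":0.028,"dy":-0.0285,"dz":0,"wx":0,"wy":0,"wz":0}]'
python3 -m inch '[{"gripper":0,"dx":-0.0014,"dy":-0.0087,"dz":0,"wx":0,"wy":0,"wz":0},{"gripper":0,"dx":-0.0053,"dy":-0.0165,"dz":0,"wx":0,"wy":0,"wz":0},{"gripper":0,"dx":-0.0115,"dy":-0.0227,"dz":0,"wx":0,"wy":0,"wz":0},{"gripper":0,"dx":-0.0193,"dy":-0.0266,"dz":0,"wx":0,"wy":0,"wz":0},{"gripper":0,"dx":-0.028,"dy":-0.028,"dz":0,"wx":0,"wy":0,"wz":0}]'
python3 -m inch '[{"gripper":0,"dx":-0.0087,"dy":0.0014,"dz":0,"wx":0,"wy":0,"wz":0},{"gripper":0,"dx":-0.0165,"dy":0.0053,"dz":0,"wx":0,"wy":0,"wz":0},{"gripper":0,"dx":-0.0227,"dy":0.0115,"dz":0,"wx":0,"wy":0,"wz":0},{"gripper":0,"dx":-0.0266,"dy":0.0193,"dz":0,"wx":0,"wy":0,"wz":0},{"gripper":0,"dx":-0.028,"dy":0.028,"dz":0,"wx":0,"wy":0,"wz":0}]'
python3 -m inch '[{"gripper":0,"dx":0.0014,"dy":0.0087,"dz":0,"wx":0,"wy":0,"wz":0},{"gripper":0,"dx":0.0053,"dy":0.0165,"dz":0,"wx":0,"wy":0,"wz":0},{"gripper":0,"dx":0.0115,"dy":0.0227,"dz":0,"wx":0,"wy":0,"wz":0},{"gripper":0,"dx":0.0193,"dy":0.0266,"dz":0,"wx":0,"wy":0,"wz":0},{"gripper":0,"dx":0.028,"dy":0.028,"dz":0,"wx":0,"wy":0,"wz":0}]'
```

```text
clock: 5.2
eef_pos: [504.1, -85.5, 118.9]
eef_rot: [3.141, -0.001, -3.141]
wrist_force: [-10.8, 2.5, 10.4]
finger_gap: 13.3
finger_force: 12.0
clock: 5.62
eef_pos: [476.2, -112.9, 119.0]
eef_rot: [3.14, 0.001, -3.141]
wrist_force: [2.8, 12.5, 4.3]
finger_gap: 13.2
finger_force: 12.0
clock: 6.03
eef_pos: [447.8, -85.9, 119.0]
eef_rot: [-3.14, 0.0, -3.141]
wrist_force: [0.8, -4.2, 4.3]
finger_gap: 14.2
finger_force: 12.0
clock: 6.45
eef_pos: [475.8, -56.5, 119.0]
eef_rot: [3.141, -0.002, -3.141]
wrist_force: [-4.0, -2.2, 7.6]
finger_gap: 13.7
finger_force: 12.0
```

```bash
python3 -m inch '[{"gripper":0,"dx":0.0086,"dy":-0.0014,"dz":0,"wx":0,"wy":0,"wz":0},{"gripper":0,"dx":0.0163,"dy":-0.0052,"dz":0,"wx":0,"wy":0,"wz":0},{"gripper":0,"dx":0.0224,"dy":-0.0113,"dz":0,"wx":0,"wy":0,"wz":0},{"gripper":0,"dx":0.0262,"dy":-0.019,"dz":0,"wx":0,"wy":0,"wz":0},{"gripper":0,"dx":0.0275,"dy":-0.0276,"dz":0,"wx":0,"wy":0,"wz":0}]'
python3 -m inch '[{"gripper":0,"dx":-0.0014,"dy":-0.0087,"dz":0,"wx":0,"wy":0,"wz":0},{"gripper":0,"dx":-0.0053,"dy":-0.0165,"dz":0,"wx":0,"wy":0,"wz":0},{"gripper":0,"dx":-0.0115,"dy":-0.0227,"dz":0,"wx":0,"wy":0,"wz":0},{"gripper":0,"dx":-0.0193,"dy":-0.0266,"dz":0,"wx":0,"wy":0,"wz":0},{"gripper":0,"dx":-0.028,"dy":-0.028,"dz":0,"wx":0,"wy":0,"wz":0}]'
python3 -m inch '[{"gripper":0,"dx":-0.0087,"dy":0.0014,"dz":0,"wx":0,"wy":0,"wz":0},{"gripper":0,"dx":-0.0165,"dy":0.0053,"dz":0,"wx":0,"wy":0,"wz":0},{"gripper":0,"dx":-0.0227,"dy":0.0115,"dz":0,"wx":0,"wy":0,"wz":0},{"gripper":0,"dx":-0.0266,"dy":0.0193,"dz":0,"wx":0,"wy":0,"wz":0},{"gripper":0,"dx":-0.028,"dy":0.028,"dz":0,"wx":0,"wy":0,"wz":0}]'
python3 -m inch '[{"gripper":0,"dx":0.0014,"dy":0.0087,"dz":0,"wx":0,"wy":0,"wz":0},{"gripper":0,"dx":0.0053,"dy":0.0165,"dz":0,"wx":0,"wy":0,"wz":0},{"gripper":0,"dx":0.0115,"dy":0.0227,"dz":0,"wx":0,"wy":0,"wz":0},{"gripper":0,"dx":0.0193,"dy":0.0266,"dz":0,"wx":0,"wy":0,"wz":0},{"gripper":0,"dx":0.028,"dy":0.028,"dz":0,"wx":0,"wy":0,"wz":0}]'
python3 -m inch '[{"gripper":0,"dx":0,"dy":0,"dz":0,"wx":0,"wy":0,"wz":0},{"gripper":0,"dx":0,"dy":0,"dz":0,"wx":0,"wy":0,"wz":0},{"gripper":0,"dx":0,"dy":0,"dz":0,"wx":0,"wy":0,"wz":0},{"gripper":0,"dx":0,"dy":0,"dz":0,"wx":0,"wy":0,"wz":0},{"gripper":0,"dx":0,"dy":0,"dz":0,"wx":0,"wy":0,"wz":0}]'
python3 - <<'E'
from h import *
s=manip.read_state();im=manip.camera("wrist");cv2.imwrite("pics/w3.png",im[60:360,100:420])
print(s["eef_pos"],s["wrist_force"])
E
```

```text
clock: 6.87
eef_pos: [504.0, -84.5, 119.0]
eef_rot: [3.14, -0.0, -3.14]
wrist_force: [-5.8, 6.1, 8.0]
finger_gap: 13.9
finger_force: 12.0
clock: 7.28
eef_pos: [476.1, -112.9, 119.1]
eef_rot: [3.14, 0.002, -3.141]
wrist_force: [6.4, 8.5, 2.5]
finger_gap: 13.8
finger_force: 12.0
clock: 7.7
eef_pos: [447.7, -85.4, 119.1]
eef_rot: [-3.14, 0.001, -3.141]
wrist_force: [4.1, -4.5, 1.7]
finger_gap: 13.8
finger_force: 12.0
clock: 8.12
eef_pos: [475.3, -56.5, 119.0]
eef_rot: [3.141, -0.001, -3.141]
wrist_force: [-2.8, -4.4, 8.2]
finger_gap: 13.5
finger_force: 12.0
clock: 8.53
eef_pos: [475.9, -56.7, 119.1]
eef_rot: [3.141, 0.001, -3.141]
wrist_force: [0.2, 2.3, 5.0]
finger_gap: 13.6
finger_force: 12.0
[475.91195724 -56.67316448 119.07545891] [0.22748117 2.34901553 5.04304611]
```

View pics/w3.png

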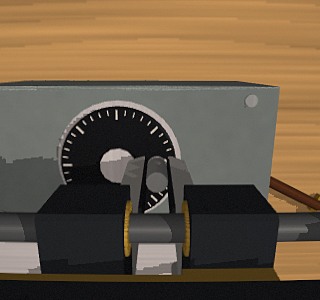

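The grip is held by the fingers on the +y side of the hub, at crop (157,182), so the dial is at 10. Next is left 450°.

```bash
python3 -m inch '[{"gripper":0,"dx":-0.0087,"dy":-0.0014,"dz":0,"wx":0,"wy":0,"wz":0},{"gripper":0,"dx":-0.0165,"dy":-0.0053,"dz":0,"wx":0,"wy":0,"wz":0},{"gripper":0,"dx":-0.0227,"dy":-0.0115,"dz":0,"wx":0,"wy":0,"wz":0},{"gripper":0,"dx":-0.0266,"dy":-0.0193,"dz":0,"wx":0,"wy":0,"wz":0},{"gripper":0,"dx":-0.028,"dy":-0.028,"dz":0,"wx":0,"wy":0,"wz":0}]'
python3 -m inch '[{"gripper":0,"dx":0.0014,"dy":-0.0087,"dz":0,"wx":0,"wy":0,"wz":0},{"gripper":0,"dx":0.0053,"dy":-0.0165,"dz":0,"wx":0,"wy":0,"wz":0},{"gripper":0,"dx":0.0115,"dy":-0.0227,"dz":0,"wx":0,"wy":0,"wz":0},{"gripper":0,"dx":0.0193,"dy":-0.0266,"dz":0,"wx":0,"wy":0,"wz":0},{"gripper":0,"dx":0.028,"dy":-0.028,"dz":0,"wx":0,"wy":0,"wz":0}]'
python3 -m inch '[{"gripper":0,"dx":0.0087,"dy":0.0014,"dz":0,"wx":0,"wy":0,"wz":0},{"gripper":0,"dx":0.0165,"dy":0.0053,"dz":0,"wx":0,"wy":0,"wz":0},{"gripper":0,"dx":0.0227,"dy":0.0115,"dz":0,"wx":0,"wy":0,"wz":0},{"gripper":0,"dx":0.0266,"dy":0.0193,"dz":0,"wx":0,"wy":0,"wz":0},{"gripper":0,"dx":0.028,"dy":0.028,"dz":0,"wx":0,"wy":0,"wz":0}]'
python3 -m inch '[{"gripper":0,"dx":-0.0014,"dy":0.0087,"dz":0,"wx":0,"wy":0,"wz":0},{"gripper":0,"dx":-0.0053,"dy":0.0165,"dz":0,"wx":0,"wy":0,"wz":0},{"gripper":0,"dx":-0.0115,"dy":0.0227,"dz":0,"wx":0,"wy":0,"wz":0},{"gripper":0,"dx":-0.0193,"dy":0.0266,"dz":0,"wx":0,"wy":0,"wz":0},{"gripper":0,"dx":-0.028,"dy":0.028,"dz":0,"wx":0,"wy":0,"wz":0}]'
python3 -m inch '[{"gripper":0,"dx":-0.0087,"dy":-0.0014,"dz":0,"wx":0,"wy":0,"wz":0},{"gripper":0,"dx":-0.0165,"dy":-0.0053,"dz":0,"wx":0,"wy":0,"wz":0},{"gripper":0,"dx":-0.0227,"dy":-0.0115,"dz":0,"wx":0,"wy":0,"wz":0},{"gripper":0,"dx":-0.0266,"dy":-0.0193,"dz":0,"wx":0,"wy":0,"wz":0},{"gripper":0,"dx":-0.028,"dy":-0.028,"dz":0,"wx":0,"wy":0,"wz":0}]'
python3 -m inch '[{"gripper":0,"dx":0,"dy":0,"dz":0,"wx":0,"wy":0,"wz":0},{"gripper":0,"dx":0,"dy":0,"dz":0,"wx":0,"wy":0,"wz":0},{"gripper":0,"dx":0,"dy":0,"dz":0,"wx":0,"wy":0,"wz":0},{"gripper":0,"dx":0,"dy":0,"dz":0,"wx":0,"wy":0,"wz":0},{"gripper":0,"dx":0,"dy":0,"dz":0,"wx":0,"wy":0,"wz":0}]'
python3 - <<'E'
import numpy as np
def P(a):a=np.radians(a);return 28*np.array([np.cos(a),np.sin(a)])
for a in range(180,0,-10):print(a,[tuple(float(v) for v in (P(a-2*k)-P(a)).round(1)) for k in range(1,6)])
E
```

```text
clock: 9.0
eef_pos: [447.6, -85.7, 119.1]
eef_rot: [3.142, 0.001, -3.141]
wrist_force: [11.1, 1.4, -1.0]
finger_gap: 13.5
finger_force: 12.0
clock: 9.42
eef_pos: [475.5, -113.1, 118.9]
eef_rot: [3.139, -0.001, 3.141]
wrist_force: [-1.9, 16.3, 9.4]
finger_gap: 13.4
finger_force: 12.0
clock: 9.83
eef_pos: [503.4, -85.8, 119.0]
eef_rot: [-3.141, -0.001, 3.142]
wrist_force: [-5.4, -2.3, 7.7]
finger_gap: 13.9
finger_force: 12.0
clock: 10.25
eef_pos: [475.7, -56.7, 119.1]
eef_rot: [3.141, 0.002, -3.141]
wrist_force: [8.0, 1.7, 3.2]
finger_gap: 13.5
finger_force: 12.0
clock: 10.67
eef_pos: [447.0, -85.5, 119.1]
eef_rot: [3.141, 0.0, -3.141]
wrist_force: [8.4, 2.1, 2.7]
finger_gap: 13.7
finger_force: 12.0
clock: 11.08
eef_pos: [447.2, -85.5, 119.0]
eef_rot: [-3.141, -0.001, -3.141]
wrist_force: [0.7, -0.8, 7.0]
finger_gap: 13.8
finger_force: 12.0
180 [(0.0, 1.0), (0.1, 2.0), (0.2, 2.9), (0.3, 3.9), (0.4, 4.9)]
170 [(0.2, 1.0), (0.4, 1.9), (0.7, 2.9), (0.9, 3.8), (1.3, 4.7)]
160 [(0.4, 0.9), (0.7, 1.8), (1.1, 2.7), (1.6, 3.6), (2.1, 4.4)]
150 [(0.5, 0.8), (1.0, 1.7), (1.6, 2.5), (2.2, 3.2), (
[... 256 characters left out ...]
), (4.7, 1.3)]
100 [(1.0, 0.2), (1.9, 0.3), (2.9, 0.4), (3.9, 0.4), (4.9, 0.4)]
90 [(1.0, -0.0), (2.0, -0.1), (2.9, -0.2), (3.9, -0.3), (4.9, -0.4)]
80 [(1.0, -0.2), (1.9, -0.4), (2.9, -0.7), (3.8, -0.9), (4.7, -1.3)]
70 [(0.9, -0.4), (1.8, -0.7), (2.7, -1.1), (3.6, -1.6), (4.4, -2.1)]
60 [(0.8, -0.5), (1.7, -1.0), (2.5, -1.6), (3.2, -2.2), (4.0, -2.8)]
50 [(0.7, -0.6), (1.5, -1.3), (2.1, -2.0), (2.8, -2.7), (3.5, -3.5)]
40 [(0.6, -0.8), (1.2, -1.5), (1.8, -2.3), (2.3, -3.2), (2.8, -4.0)]
30 [(0.5, -0.9), (0.9, -1.7), (1.3, -2.6), (1.7, -3.5), (2.1, -4.4)]
20 [(0.3, -0.9), (0.6, -1.9), (0.9, -2.8), (1.1, -3.8), (1.3, -4.7)]
10 [(0.2, -1.0), (0.3, -1.9), (0.4, -2.9), (0.4, -3.9), (0.4, -4.9)]
```

```bash
cat >guard.py <<'E'
from h import *
import sys
s=manip.read_state();r=s["eef_pos"][:2]-[475.5,-84.9];a=np.arctan2(r[1],r[0]);f=s["wrist_force"]
t=-(f[0]*np.sin(a)-f[1]*np.cos(a));rad=f[0]*np.cos(a)+f[1]*np.sin(a)
print("ANGLE %.1f r %.1f resist %.1f radial %.1f"%(np.degrees(a),np.hypot(*r),t,rad));sys.exit(t>7)
E
cmp() { :; }
python3 -m inch '[{"gripper":0,"dx":0,"dy":0.001,"dz":0,"wx":0,"wy":0,"wz":0},{"gripper":0,"dx":0.0001,"dy":0.002,"dz":0,"wx":0,"wy":0,"wz":0},{"gripper":0,"dx":0.0002,"dy":0.0029,"dz":0,"wx":0,"wy":0,"wz":0},{"gripper":0,"dx":0.0003,"dy":0.0039,"dz":0,"wx":0,"wy":0,"wz":0},{"gripper":0,"dx":0.0004,"dy":0.0049,"dz":0,"wx":0,"wy":0,"wz":0}]' 8 >/dev/null && python3 guard.py &&
python3 -m inch '[{"gripper":0,"dx":0.0002,"dy":0.001,"dz":0,"wx":0,"wy":0,"wz":0},{"gripper":0,"dx":0.0004,"dy":0.0019,"dz":0,"wx":0,"wy":0,"wz":0},{"gripper":0,"dx":0.0007,"dy":0.0029,"dz":0,"wx":0,"wy":0,"wz":0},{"gripper":0,"dx":0.0009,"dy":0.0038,"dz":0,"wx":0,"wy":0,"wz":0},{"gripper":0,"dx":0.0013,"dy":0.0047,"dz":0,"wx":0,"wy":0,"wz":0}]' >/dev/null && python3 guard.py &&
python3 -m inch '[{"gripper":0,"dx":0.0004,"dy":0.0009,"dz":0,"wx":0,"wy":0,"wz":0},{"gripper":0,"dx":0.0007,"dy":0.0018,"dz":0,"wx":0,"wy":0,"wz":0},{"gripper":0,"dx":0.0011,"dy":0.0027,"dz":0,"wx":0,"wy":0,"wz":0},{"gripper":0,"dx":0.0016,"dy":0.0036,"dz":0,"wx":0,"wy":0,"wz":0},{"gripper":0,"dx":0.0021,"dy":0.0044,"dz":0,"wx":0,"wy":0,"wz":0}]' >/dev/null && python3 guard.py &&
python3 -m inch '[{"gripper":0,"dx":0.0005,"dy":0.0008,"dz":0,"wx":0,"wy":0,"wz":0},{"gripper":0,"dx":0.001,"dy":0.0017,"dz":0,"wx":0,"wy":0,"wz":0},{"gripper":0,"dx":0.0016,"dy":0.0025,"dz":0,"wx":0,"wy":0,"wz":0},{"gripper":0,"dx":0.0022,"dy":0.0032,"dz":0,"wx":0,"wy":0,"wz":0},{"gripper":0,"dx":0.0028,"dy":0.004,"dz":0,"wx":0,"wy":0,"wz":0}]' >/dev/null && python3 guard.py
python3 - <<'E'
import numpy as np
def P(a):a=np.radians(a);return 28*np.array([np.cos(a),np.sin(a)])
for a in range(140,0,-4):print(a,[tuple(float(v) for v in (P(a-.8*k)-P(a)).round(1)) for k in (2,3,5)])
E
```

```text
ANGLE 171.3 r 28.3 resist 1.7 radial 0.6
140 [(0.5, 0.6), (0.8, 0.9), (1.3, 1.5)]
136 [(0.6, 0.6), (0.8, 0.8), (1.4, 1.4)]
132 [(0.6, 0.5), (0.9, 0.8), (1.5, 1.3)]
128 [(0.6, 0.5), (0.9, 0.7), (1.6, 1.1)]
124 [(0.7, 0.4), (1.0, 0.6), (1.7, 1.0)]
120 [(0.7, 0.4), (1.0, 0.6), (1.7, 0.9)]
116 [(0.7, 0.3), (1.1, 0.5), (1.8, 0.8)]
112 [(0.7, 0.3), (1.1, 0.4), (1.8, 0.7)]
108 [(0.7, 0.2), (1.1, 0.3), (1.9, 0.5)]
104 [(0.8, 0.2), (1.1, 0.3), (1.9, 0.4)]
100 [(0.8, 0.1), (1.2, 0.2), (1.9, 0.3)]
96 [(0.8, 0.1), (1.2, 0.1), (1.9, 0.1)]
92 [(0.8, 0.0), (1.2, 0.0), (2.0, 0.0)]
88 [(0.8, -0.0), (1.2, -0.1), (1.9, -0.1)]
84 [(0.8, -0.1), (1.2, -0.1), (1.9, -0.3)]
80 [(0.8, -0.1), (1.2, -0.2), (1.9, -0.4)]
76 [(0.8, -0.2), (1.1, -0.3), (1.9, -0.5)]
72 [(0.7, -0.3), (1.1, -0.4), (1.8, -0.7)]
68 [(0.7, -0.3), (1.1, -0.5), (1.8, -0.8)]
64 [(0.7, -0.4), (1.0, -0.5), (1.7, -0.9)]
60 [(0.7, -0.4), (1.0, -0.6), (1.7, -1.0)]
56 [(0.6, -0.4), (1.0, -0.7), (1.6, -1.1)]
52 [(0.6, -0.5), (0.9, -0.7), (1.5, -1.3)]
48 [(0.6, -0.5), (0.9, -0.8), (1.4, -1.4)]
44 [(0.5, -0.6), (0.8, -0.9), (1.3, -1.5)]
40 [(0.5, -0.6), (0.7, -0.9), (1.2, -1.5)]
36 [(0.5, -0.6), (0.7, -1.0), (1.1, -1.6)]
32 [(0.4, -0.7), (0.6, -1.0), (1.0, -1.7)]
28 [(0.4, -0.7), (0.5, -1.0), (0.9, -1.8)]
24 [(0.3, -0.7), (0.5, -1.1), (0.7, -1.8)]
20 [(0.3, -0.7), (0.4, -1.1), (0.6, -1.9)]
16 [(0.2, -0.8), (0.3, -1.1), (0.5, -1.9)]
12 [(0.2, -0.8), (0.2, -1.2), (0.3, -1.9)]
8 [(0.1, -0.8), (0.1, -1.2), (0.2, -1.9)]
4 [(0.0, -0.8), (0.1, -1.2), (0.1, -2.0)]False
```

```bash
sed -i 's/sys.exit(t>7)/sys.exit(int(t>7))/' guard.py
python3 -m inch '[{"gripper":0,"dx":0.0002,"dy":0.001,"dz":0,"wx":0,"wy":0,"wz":0},{"gripper":0,"dx":0.0004,"dy":0.0019,"dz":0,"wx":0,"wy":0,"wz":0},{"gripper":0,"dx":0.0007,"dy":0.0029,"dz":0,"wx":0,"wy":0,"wz":0},{"gripper":0,"dx":0.0009,"dy":0.0038,"dz":0,"wx":0,"wy":0,"wz":0},{"gripper":0,"dx":0.0013,"dy":0.0047,"dz":0,"wx":0,"wy":0,"wz":0}]' >/dev/null && python3 guard.py &&
python3 -m inch '[{"gripper":0,"dx":0.0004,"dy":0.0009,"dz":0,"wx":0,"wy":0,"wz":0},{"gripper":0,"dx":0.0007,"dy":0.0018,"dz":0,"wx":0,"wy":0,"wz":0},{"gripper":0,"dx":0.0011,"dy":0.0027,"dz":0,"wx":0,"wy":0,"wz":0},{"gripper":0,"dx":0.0016,"dy":0.0036,"dz":0,"wx":0,"wy":0,"wz":0},{"gripper":0,"dx":0.0021,"dy":0.0044,"dz":0,"wx":0,"wy":0,"wz":0}]' >/dev/null && python3 guard.py &&
python3 -m inch '[{"gripper":0,"dx":0.0005,"dy":0.0008,"dz":0,"wx":0,"wy":0,"wz":0},{"gripper":0,"dx":0.001,"dy":0.0017,"dz":0,"wx":0,"wy":0,"wz":0},{"gripper":0,"dx":0.0016,"dy":0.0025,"dz":0,"wx":0,"wy":0,"wz":0},{"gripper":0,"dx":0.0022,"dy":0.0032,"dz":0,"wx":0,"wy":0,"wz":0},{"gripper":0,"dx":0.0028,"dy":0.004,"dz":0,"wx":0,"wy":0,"wz":0}]' >/dev/null && python3 guard.py &&
python3 -m inch '[{"gripper":0,"dx":0.0003,"dy":0.0003,"dz":0,"wx":0,"wy":0,"wz":0},{"gripper":0,"dx":0.0005,"dy":0.0006,"dz":0,"wx":0,"wy":0,"wz":0},{"gripper":0,"dx":0.0008,"dy":0.0009,"dz":0,"wx":0,"wy":0,"wz":0},{"gripper":0,"dx":0.001,"dy":0.0012,"dz":0,"wx":0,"wy":0,"wz":0},{"gripper":0,"dx":0.0013,"dy":0.0015,"dz":0,"wx":0,"wy":0,"wz":0}]' >/dev/null && python3 guard.py &&
python3 -m inch '[{"gripper":0,"dx":0.0003,"dy":0.0003,"dz":0,"wx":0,"wy":0,"wz":0},{"gripper":0,"dx":0.0006,"dy":0.0006,"dz":0,"wx":0,"wy":0,"wz":0},{"gripper":0,"dx":0.0008,"dy":0.0008,"dz":0,"wx":0,"wy":0,"wz":0},{"gripper":0,"dx":0.0011,"dy":0.0011,"dz":0,"wx":0,"wy":0,"wz":0},{"gripper":0,"dx":0.0014,"dy":0.0014,"dz":0,"wx":0,"wy":0,"wz":0}]' >/dev/null && python3 guard.py &&
python3 -m inch '[{"gripper":0,"dx":0.0003,"dy":0.0003,"dz":0,"wx":0,"wy":0,"wz":0},{"gripper":0,"dx":0.0006,"dy":0.0005,"dz":0,"wx":0,"wy":0,"wz":0},{"gripper":0,"dx":0.0009,"dy":0.0008,"dz":0,"wx":0,"wy":0,"wz":0},{"gripper":0,"dx":0.0012,"dy":0.001,"dz":0,"wx":0,"wy":0,"wz":0},{"gripper":0,"dx":0.0015,"dy":0.0013,"dz":0,"wx":0,"wy":0,"wz":0}]' >/dev/null && python3 guard.py
```

```text
ANGLE 161.4 r 28.3 resist 2.3 radial 2.1
ANGLE 151.3 r 28.3 resist 2.2 radial 3.1
ANGLE 141.5 r 28.4 resist 2.0 radial 4.0
ANGLE 137.2 r 28.3 resist 1.7 radial 2.9
ANGLE 133.3 r 28.4 resist 0.4 radial 3.8
ANGLE 129.2 r 28.4 resist 2.2 radial 3.8
```

```bash
python3 -m inch '[{"gripper":0,"dx":0.0003,"dy":0.0002,"dz":0,"wx":0,"wy":0,"wz":0},{"gripper":0,"dx":0.0006,"dy":0.0005,"dz":0,"wx":0,"wy":0,"wz":0},{"gripper":0,"dx":0.0009,"dy":0.0007,"dz":0,"wx":0,"wy":0,"wz":0},{"gripper":0,"dx":0.0012,"dy":0.0009,"dz":0,"wx":0,"wy":0,"wz":0},{"gripper":0,"dx":0.0016,"dy":0.0011,"dz":0,"wx":0,"wy":0,"wz":0}]' >/dev/null && python3 guard.py &&
python3 -m inch '[{"gripper":0,"dx":0.0003,"dy":0.0002,"dz":0,"wx":0,"wy":0,"wz":0},{"gripper":0,"dx":0.0007,"dy":0.0004,"dz":0,"wx":0,"wy":0,"wz":0},{"gripper":0,"dx":0.001,"dy":0.0006,"dz":0,"wx":0,"wy":0,"wz":0},{"gripper":0,"dx":0.0013,"dy":0.0008,"dz":0,"wx":0,"wy":0,"wz":0},{"gripper":0,"dx":0.0017,"dy":0.001,"dz":0,"wx":0,"wy":0,"wz":0}]' >/dev/null && python3 guard.py &&
python3 -m inch '[{"gripper":0,"dx":0.0003,"dy":0.0002,"dz":0,"wx":0,"wy":0,"wz":0},{"gripper":0,"dx":0.0007,"dy":0.0004,"dz":0,"wx":0,"wy":0,"wz":0},{"gripper":0,"dx":0.001,"dy":0.0006,"dz":0,"wx":0,"wy":0,"wz":0},{"gripper":0,"dx":0.0013,"dy":0.0008,"dz":0,"wx":0,"wy":0,"wz":0},{"gripper":0,"dx":0.0017,"dy":0.0009,"dz":0,"wx":0,"wy":0,"wz":0}]' >/dev/null && python3 guard.py &&
python3 -m inch '[{"gripper":0,"dx":0.0004,"dy":0.0002,"dz":0,"wx":0,"wy":0,"wz":0},{"gripper":0,"dx":0.0007,"dy":0.0003,"dz":0,"wx":0,"wy":0,"wz":0},{"gripper":0,"dx":0.0011,"dy":0.0005,"dz":0,"wx":0,"wy":0,"wz":0},{"gripper":0,"dx":0.0014,"dy":0.0006,"dz":0,"wx":0,"wy":0,"wz":0},{"gripper":0,"dx":0.0018,"dy":0.0008,"dz":0,"wx":0,"wy":0,"wz":0}]' >/dev/null && python3 guard.py &&
python3 -m inch '[{"gripper":0,"dx":0.0004,"dy":0.0001,"dz":0,"wx":0,"wy":0,"wz":0},{"gripper":0,"dx":0.0007,"dy":0.0003,"dz":0,"wx":0,"wy":0,"wz":0},{"gripper":0,"dx":0.0011,"dy":0.0004,"dz":0,"wx":0,"wy":0,"wz":0},{"gripper":0,"dx":0.0014,"dy":0.0006,"dz":0,"wx":0,"wy":0,"wz":0},{"gripper":0,"dx":0.0018,"dy":0.0007,"dz":0,"wx":0,"wy":0,"wz":0}]' >/dev/null && python3 guard.py &&
python3 -m inch '[{"gripper":0,"dx":0.0004,"dy":0.0001,"dz":0,"wx":0,"wy":0,"wz":0},{"gripper":0,"dx":0.0007,"dy":0.0002,"dz":0,"wx":0,"wy":0,"wz":0},{"gripper":0,"dx":0.0011,"dy":0.0003,"dz":0,"wx":0,"wy":0,"wz":0},{"gripper":0,"dx":0.0015,"dy":0.0004,"dz":0,"wx":0,"wy":0,"wz":0},{"gripper":0,"dx":0.0019,"dy":0.0005,"dz":0,"wx":0,"wy":0,"wz":0}]' >/dev/null && python3 guard.py &&
python3 -m inch '[{"gripper":0,"dx":0.0004,"dy":0.0001,"dz":0,"wx":0,"wy":0,"wz":0},{"gripper":0,"dx":0.0008,"dy":0.0002,"dz":0,"wx":0,"wy":0,"wz":0},{"gripper":0,"dx":0.0011,"dy":0.0003,"dz":0,"wx":0,"wy":0,"wz":0},{"gripper":0,"dx":0.0015,"dy":0.0003,"dz":0,"wx":0,"wy":0,"wz":0},{"gripper":0,"dx":0.0019,"dy":0.0004,"dz":0,"wx":0,"wy":0,"wz":0}]' >/dev/null && python3 guard.py &&
python3 -m inch '[{"gripper":0,"dx":0.0004,"dy":0.0001,"dz":0,"wx":0,"wy":0,"wz":0},{"gripper":0,"dx":0.0008,"dy":0.0001,"dz":0,"wx":0,"wy":0,"wz":0},{"gripper":0,"dx":0.0012,"dy":0.0002,"dz":0,"wx":0,"wy":0,"wz":0},{"gripper":0,"dx":0.0016,"dy":0.0002,"dz":0,"wx":0,"wy":0,"wz":0},{"gripper":0,"dx":0.0019,"dy":0.0003,"dz":0,"wx":0,"wy":0,"wz":0}]' >/dev/null && python3 guard.py &&
python3 -m inch '[{"gripper":0,"dx":0.0004,"dy":0,"dz":0,"wx":0,"wy":0,"wz":0},{"gripper":0,"dx":0.0008,"dy":0.0001,"dz":0,"wx":0,"wy":0,"wz":0},{"gripper":0,"dx":0.0012,"dy":0.0001,"dz":0,"wx":0,"wy":0,"wz":0},{"gripper":0,"dx":0.0016,"dy":0.0001,"dz":0,"wx":0,"wy":0,"wz":0},{"gripper":0,"dx":0.0019,"dy":0.0001,"dz":0,"wx":0,"wy":0,"wz":0}]' >/dev/null && python3 guard.py &&
python3 -m inch '[{"gripper":0,"dx":0.0004,"dy":0,"dz":0,"wx":0,"wy":0,"wz":0},{"gripper":0,"dx":0.0008,"dy":0,"dz":0,"wx":0,"wy":0,"wz":0},{"gripper":0,"dx":0.0012,"dy":0,"dz":0,"wx":0,"wy":0,"wz":0},{"gripper":0,"dx":0.0016,"dy":0,"dz":0,"wx":0,"wy":0,"wz":0},{"gripper":0,"dx":0.002,"dy":0,"dz":0,"wx":0,"wy":0,"wz":0}]' >/dev/null && python3 guard.py
```

```text
ANGLE 125.3 r 28.3 resist 1.9 radial 4.1
ANGLE 121.1 r 28.3 resist 1.8 radial 4.6
ANGLE 117.1 r 28.3 resist 1.7 radial 5.9
ANGLE 113.1 r 28.3 resist 1.7 radial 5.0
ANGLE 109.2 r 28.3 resist 2.1 radial 4.4
ANGLE 104.9 r 28.3 resist 1.5 radial 5.4
ANGLE 101.0 r 28.2 resist 1.2 radial 4.6
ANGLE 97.0 r 28.2 resist 2.1 radial 5.2
ANGLE 93.2 r 28.2 resist 2.3 radial 5.3
ANGLE 89.0 r 28.2 resist 0.9 radial 5.6
```

```bash
python3 -m inch '[{"gripper":0,"dx":0.0004,"dy":0,"dz":0,"wx":0,"wy":0,"wz":0},{"gripper":0,"dx":0.0008,"dy":0,"dz":0,"wx":0,"wy":0,"wz":0},{"gripper":0,"dx":0.0012,"dy":-0.0001,"dz":0,"wx":0,"wy":0,"wz":0},{"gripper":0,"dx":0.0016,"dy":-0.0001,"dz":0,"wx":0,"wy":0,"wz":0},{"gripper":0,"dx":0.0019,"dy":-0.0001,"dz":0,"wx":0,"wy":0,"wz":0}]' >/dev/null && python3 guard.py &&
python3 -m inch '[{"gripper":0,"dx":0.0004,"dy":0,"dz":0,"wx":0,"wy":0,"wz":0},{"gripper":0,"dx":0.0008,"dy":-0.0001,"dz":0,"wx":0,"wy":0,"wz":0},{"gripper":0,"dx":0.0012,"dy":-0.0001,"dz":0,"wx":0,"wy":0,"wz":0},{"gripper":0,"dx":0.0016,"dy":-0.0002,"dz":0,"wx":0,"wy":0,"wz":0},{"gripper":0,"dx":0.0019,"dy":-0.0003,"dz":0,"wx":0,"wy":0,"wz":0}]' >/dev/null && python3 guard.py &&
python3 -m inch '[{"gripper":0,"dx":0.0004,"dy":-0.0001,"dz":0,"wx":0,"wy":0,"wz":0},{"gripper":0,"dx":0.0008,"dy":-0.0001,"dz":0,"wx":0,"wy":0,"wz":0},{"gripper":0,"dx":0.0012,"dy":-0.0002,"dz":0,"wx":0,"wy":0,"wz":0},{"gripper":0,"dx":0.0015,"dy":-0.0003,"dz":0,"wx":0,"wy":0,"wz":0},{"gripper":0,"dx":0.0019,"dy":-0.0004,"dz":0,"wx":0,"wy":0,"wz":0}]' >/dev/null && python3 guard.py &&
python3 -m inch '[{"gripper":0,"dx":0.0004,"dy":-0.0001,"dz":0,"wx":0,"wy":0,"wz":0},{"gripper":0,"dx":0.0008,"dy":-0.0002,"dz":0,"wx":0,"wy":0,"wz":0},{"gripper":0,"dx":0.0011,"dy":-0.0003,"dz":0,"wx":0,"wy":0,"wz":0},{"gripper":0,"dx":0.0015,"dy":-0.0004,"dz":0,"wx":0,"wy":0,"wz":0},{"gripper":0,"dx":0.0019,"dy":-0.0005,"dz":0,"wx":0,"wy":0,"wz":0}]' >/dev/null && python3 guard.py &&
python3 -m inch '[{"gripper":0,"dx":0.0004,"dy":-0.0001,"dz":0,"wx":0,"wy":0,"wz":0},{"gripper":0,"dx":0.0007,"dy":-0.0003,"dz":0,"wx":0,"wy":0,"wz":0},{"gripper":0,"dx":0.0011,"dy":-0.0004,"dz":0,"wx":0,"wy":0,"wz":0},{"gripper":0,"dx":0.0014,"dy":-0.0006,"dz":0,"wx":0,"wy":0,"wz":0},{"gripper":0,"dx":0.0018,"dy":-0.0007,"dz":0,"wx":0,"wy":0,"wz":0}]' >/dev/null && python3 guard.py &&
python3 -m inch '[{"gripper":0,"dx":0.0004,"dy":-0.0002,"dz":0,"wx":0,"wy":0,"wz":0},{"gripper":0,"dx":0.0007,"dy":-0.0003,"dz":0,"wx":0,"wy":0,"wz":0},{"gripper":0,"dx":0.0011,"dy":-0.0005,"dz":0,"wx":0,"wy":0,"wz":0},{"gripper":0,"dx":0.0014,"dy":-0.0006,"dz":0,"wx":0,"wy":0,"wz":0},{"gripper":0,"dx":0.0018,"dy":-0.0008,"dz":0,"wx":0,"wy":0,"wz":0}]' >/dev/null && python3 guard.py &&
python3 -m inch '[{"gripper":0,"dx":0.0003,"dy":-0.0002,"dz":0,"wx":0,"wy":0,"wz":0},{"gripper":0,"dx":0.0007,"dy":-0.0004,"dz":0,"wx":0,"wy":0,"wz":0},{"gripper":0,"dx":0.001,"dy":-0.0005,"dz":0,"wx":0,"wy":0,"wz":0},{"gripper":0,"dx":0.0014,"dy":-0.0007,"dz":0,"wx":0,"wy":0,"wz":0},{"gripper":0,"dx":0.0017,"dy":-0.0009,"dz":0,"wx":0,"wy":0,"wz":0}]' >/dev/null && python3 guard.py &&
python3 -m inch '[{"gripper":0,"dx":0.0003,"dy":-0.0002,"dz":0,"wx":0,"wy":0,"wz":0},{"gripper":0,"dx":0.0007,"dy":-0.0004,"dz":0,"wx":0,"wy":0,"wz":0},{"gripper":0,"dx":0.001,"dy":-0.0006,"dz":0,"wx":0,"wy":0,"wz":0},{"gripper":0,"dx":0.0013,"dy":-0.0008,"dz":0,"wx":0,"wy":0,"wz":0},{"gripper":0,"dx":0.0017,"dy":-0.001,"dz":0,"wx":0,"wy":0,"wz":0}]' >/dev/null && python3 guard.py &&
python3 -m inch '[{"gripper":0,"dx":0.0003,"dy":-0.0002,"dz":0,"wx":0,"wy":0,"wz":0},{"gripper":0,"dx":0.0006,"dy":-0.0004,"dz":0,"wx":0,"wy":0,"wz":0},{"gripper":0,"dx":0.001,"dy":-0.0007,"dz":0,"wx":0,"wy":0,"wz":0},{"gripper":0,"dx":0.0013,"dy":-0.0009,"dz":0,"wx":0,"wy":0,"wz":0},{"gripper":0,"dx":0.0016,"dy":-0.0011,"dz":0,"wx":0,"wy":0,"wz":0}]' >/dev/null && python3 guard.py &&
python3 -m inch '[{"gripper":0,"dx":0.0003,"dy":-0.0002,"dz":0,"wx":0,"wy":0,"wz":0},{"gripper":0,"dx":0.0006,"dy":-0.0005,"dz":0,"wx":0,"wy":0,"wz":0},{"gripper":0,"dx":0.0009,"dy":-0.0007,"dz":0,"wx":0,"wy":0,"wz":0},{"gripper":0,"dx":0.0012,"dy":-0.001,"dz":0,"wx":0,"wy":0,"wz":0},{"gripper":0,"dx":0.0015,"dy":-0.0013,"dz":0,"wx":0,"wy":0,"wz":0}]' >/dev/null && python3 guard.py
```

```text
ANGLE 84.8 r 28.2 resist 1.1 radial 4.9
ANGLE 80.9 r 28.1 resist 2.0 radial 5.0
ANGLE 77.0 r 28.1 resist 2.5 radial 5.4
ANGLE 72.8 r 28.1 resist 1.9 radial 5.1
ANGLE 68.8 r 28.1 resist 1.9 radial 5.2
ANGLE 64.8 r 28.0 resist 1.6 radial 4.4
ANGLE 60.8 r 28.0 resist 2.5 radial 3.7
ANGLE 56.7 r 28.0 resist 1.0 radial 3.8
ANGLE 52.5 r 28.0 resist 1.6 radial 3.5
ANGLE 48.4 r 27.9 resist 2.2 radial 3.1
```

```bash
python3 -m inch '[{"gripper":0,"dx":0.0003,"dy":-0.0003,"dz":0,"wx":0,"wy":0,"wz":0},{"gripper":0,"dx":0.0006,"dy":-0.0005,"dz":0,"wx":0,"wy":0,"wz":0},{"gripper":0,"dx":0.0009,"dy":-0.0008,"dz":0,"wx":0,"wy":0,"wz":0},{"gripper":0,"dx":0.0012,"dy":-0.0011,"dz":0,"wx":0,"wy":0,"wz":0},{"gripper":0,"dx":0.0014,"dy":-0.0014,"dz":0,"wx":0,"wy":0,"wz":0}]' >/dev/null && python3 guard.py &&
python3 -m inch '[{"gripper":0,"dx":0.0003,"dy":-0.0003,"dz":0,"wx":0,"wy":0,"wz":0},{"gripper":0,"dx":0.0005,"dy":-0.0006,"dz":0,"wx":0,"wy":0,"wz":0},{"gripper":0,"dx":0.0008,"dy":-0.0009,"dz":0,"wx":0,"wy":0,"wz":0},{"gripper":0,"dx":0.0011,"dy":-0.0012,"dz":0,"wx":0,"wy":0,"wz":0},{"gripper":0,"dx":0.0013,"dy":-0.0015,"dz":0,"wx":0,"wy":0,"wz":0}]' >/dev/null && python3 guard.py &&
python3 -m inch '[{"gripper":0,"dx":0.0002,"dy":-0.0003,"dz":0,"wx":0,"wy":0,"wz":0},{"gripper":0,"dx":0.0005,"dy":-0.0006,"dz":0,"wx":0,"wy":0,"wz":0},{"gripper":0,"dx":0.0007,"dy":-0.0009,"dz":0,"wx":0,"wy":0,"wz":0},{"gripper":0,"dx":0.001,"dy":-0.0012,"dz":0,"wx":0,"wy":0,"wz":0},{"gripper":0,"dx":0.0012,"dy":-0.0015,"dz":0,"wx":0,"wy":0,"wz":0}]' >/dev/null && python3 guard.py &&
python3 -m inch '[{"gripper":0,"dx":0.0002,"dy":-0.0003,"dz":0,"wx":0,"wy":0,"wz":0},{"gripper":0,"dx":0.0005,"dy":-0.0006,"dz":0,"wx":0,"wy":0,"wz":0},{"gripper":0,"dx":0.0007,"dy":-0.001,"dz":0,"wx":0,"wy":0,"wz":0},{"gripper":0,"dx":0.0009,"dy":-0.0013,"dz":0,"wx":0,"wy":0,"wz":0},{"gripper":0,"dx":0.0011,"dy":-0.0016,"dz":0,"wx":0,"wy":0,"wz":0}]' >/dev/null && python3 guard.py &&
python3 -m inch '[{"gripper":0,"dx":0.0002,"dy":-0.0003,"dz":0,"wx":0,"wy":0,"wz":0},{"gripper":0,"dx":0.0004,"dy":-0.0007,"dz":0,"wx":0,"wy":0,"wz":0},{"gripper":0,"dx":0.0006,"dy":-0.001,"dz":0,"wx":0,"wy":0,"wz":0},{"gripper":0,"dx":0.0008,"dy":-0.0013,"dz":0,"wx":0,"wy":0,"wz":0},{"gripper":0,"dx":0.001,"dy":-0.0017,"dz":0,"wx":0,"wy":0,"wz":0}]' >/dev/null && python3 guard.py &&
python3 -m inch '[{"gripper":0,"dx":0.0002,"dy":-0.0004,"dz":0,"wx":0,"wy":0,"wz":0},{"gripper":0,"dx":0.0004,"dy":-0.0007,"dz":0,"wx":0,"wy":0,"wz":0},{"gripper":0,"dx":0.0005,"dy":-0.001,"dz":0,"wx":0,"wy":0,"wz":0},{"gripper":0,"dx":0.0007,"dy":-0.0014,"dz":0,"wx":0,"wy":0,"wz":0},{"gripper":0,"dx":0.0009,"dy":-0.0018,"dz":0,"wx":0,"wy":0,"wz":0}]' >/dev/null && python3 guard.py &&
python3 -m inch '[{"gripper":0,"dx":0.0001,"dy":-0.0004,"dz":0,"wx":0,"wy":0,"wz":0},{"gripper":0,"dx":0.0003,"dy":-0.0007,"dz":0,"wx":0,"wy":0,"wz":0},{"gripper":0,"dx":0.0005,"dy":-0.0011,"dz":0,"wx":0,"wy":0,"wz":0},{"gripper":0,"dx":0.0006,"dy":-0.0014,"dz":0,"wx":0,"wy":0,"wz":0},{"gripper":0,"dx":0.0007,"dy":-0.0018,"dz":0,"wx":0,"wy":0,"wz":0}]' >/dev/null && python3 guard.py &&
python3 -m inch '[{"gripper":0,"dx":0.0001,"dy":-0.0004,"dz":0,"wx":0,"wy":0,"wz":0},{"gripper":0,"dx":0.0003,"dy":-0.0007,"dz":0,"wx":0,"wy":0,"wz":0},{"gripper":0,"dx":0.0004,"dy":-0.0011,"dz":0,"wx":0,"wy":0,"wz":0},{"gripper":0,"dx":0.0005,"dy":-0.0015,"dz":0,"wx":0,"wy":0,"wz":0},{"gripper":0,"dx":0.0006,"dy":-0.0019,"dz":0,"wx":0,"wy":0,"wz":0}]' >/dev/null && python3 guard.py &&
python3 -m inch '[{"gripper":0,"dx":0.0001,"dy":-0.0004,"dz":0,"wx":0,"wy":0,"wz":0},{"gripper":0,"dx":0.0002,"dy":-0.0008,"dz":0,"wx":0,"wy":0,"wz":0},{"gripper":0,"dx":0.0003,"dy":-0.0011,"dz":0,"wx":0,"wy":0,"wz":0},{"gripper":0,"dx":0.0004,"dy":-0.0015,"dz":0,"wx":0,"wy":0,"wz":0},{"gripper":0,"dx":0.0005,"dy":-0.0019,"dz":0,"wx":0,"wy":0,"wz":0}]' >/dev/null && python3 guard.py
```

```text
ANGLE 44.3 r 27.9 resist 2.3 radial 3.4
ANGLE 40.2 r 27.9 resist 1.1 radial 4.2
ANGLE 36.1 r 27.8 resist 1.3 radial 3.4
ANGLE 32.0 r 27.8 resist 1.9 radial 2.8
ANGLE 28.0 r 27.8 resist 2.2 radial 2.7
ANGLE 23.9 r 27.8 resist 1.7 radial 2.5
ANGLE 19.3 r 27.8 resist -1.5 radial 2.4
ANGLE 15.2 r 27.8 resist -0.1 radial 1.0
ANGLE 11.3 r 27.8 resist 0.5 radial 0.7
```

```bash
python3 -m inch '[{"gripper":0,"dx":0,"dy":-0.0002,"dz":0,"wx":0,"wy":0,"wz":0},{"gripper":0,"dx":0.0001,"dy":-0.0004,"dz":0,"wx":0,"wy":0,"wz":0},{"gripper":0,"dx":0.0001,"dy":-0.0006,"dz":0,"wx":0,"wy":0,"wz":0},{"gripper":0,"dx":0.0001,"dy":-0.0008,"dz":0,"wx":0,"wy":0,"wz":0},{"gripper":0,"dx":0.0002,"dy":-0.001,"dz":0,"wx":0,"wy":0,"wz":0}]' >/dev/null && python3 guard.py &&
python3 -m inch '[{"gripper":0,"dx":0,"dy":-0.0002,"dz":0,"wx":0,"wy":0,"wz":0},{"gripper":0,"dx":0.0001,"dy":-0.0004,"dz":0,"wx":0,"wy":0,"wz":0},{"gripper":0,"dx":0.0001,"dy":-0.0006,"dz":0,"wx":0,"wy":0,"wz":0},{"gripper":0,"dx":0.0001,"dy":-0.0008,"dz":0,"wx":0,"wy":0,"wz":0},{"gripper":0,"dx":0.0001,"dy":-0.001,"dz":0,"wx":0,"wy":0,"wz":0}]' >/dev/null && python3 guard.py &&
python3 -m inch '[{"gripper":0,"dx":0,"dy":-0.0002,"dz":0,"wx":0,"wy":0,"wz":0},{"gripper":0,"dx":0,"dy":-0.0004,"dz":0,"wx":0,"wy":0,"wz":0},{"gripper":0,"dx":0.0001,"dy":-0.0006,"dz":0,"wx":0,"wy":0,"wz":0},{"gripper":0,"dx":0.0001,"dy":-0.0008,"dz":0,"wx":0,"wy":0,"wz":0},{"gripper":0,"dx":0.0001,"dy":-0.001,"dz":0,"wx":0,"wy":0,"wz":0}]' >/dev/null && python3 guard.py &&
python3 -m inch '[{"gripper":0,"dx":0,"dy":-0.0002,"dz":0,"wx":0,"wy":0,"wz":0},{"gripper":0,"dx":0,"dy":-0.0004,"dz":0,"wx":0,"wy":0,"wz":0},{"gripper":0,"dx":0.0001,"dy":-0.0006,"dz":0,"wx":0,"wy":0,"wz":0},{"gripper":0,"dx":0.0001,"dy":-0.0008,"dz":0,"wx":0,"wy":0,"wz":0},{"gripper":0,"dx":0.0001,"dy":-0.001,"dz":0,"wx":0,"wy":0,"wz":0}]' >/dev/null && python3 guard.py &&
python3 -m inch '[{"gripper":0,"dx":0,"dy":-0.0002,"dz":0,"wx":0,"wy":0,"wz":0},{"gripper":0,"dx":0,"dy":-0.0004,"dz":0,"wx":0,"wy":0,"wz":0},{"gripper":0,"dx":0,"dy":-0.0006,"dz":0,"wx":0,"wy":0,"wz":0},{"gripper":0,"dx":0,"dy":-0.0008,"dz":0,"wx":0,"wy":0,"wz":0},{"gripper":0,"dx":0,"dy":-0.001,"dz":0,"wx":0,"wy":0,"wz":0}]' >/dev/null && python3 guard.py
python3 - <<'E'
from h import *
cv2.imwrite("pics/t2.png",cv2.resize(manip.camera("top")[150:320,225:395],None,fx=3.5,fy=3.5))
E
```

```text
ANGLE 9.1 r 27.8 resist 1.5 radial 0.7
ANGLE 7.0 r 27.7 resist 0.2 radial 0.6
ANGLE 5.1 r 27.7 resist 0.3 radial 0.7
ANGLE 3.6 r 27.7 resist 4.3 radial 0.9
ANGLE 2.3 r 27.7 resist 6.4 radial 1.4
```

```bash
python3 -m inch '[{"gripper":0,"dx":0,"dy":-0.0002,"dz":0,"wx":0,"wy":0,"wz":0},{"gripper":0,"dx":0,"dy":-0.0004,"dz":0,"wx":0,"wy":0,"wz":0},{"gripper":0,"dx":0,"dy":-0.0006,"dz":0,"wx":0,"wy":0,"wz":0},{"gripper":0,"dx":0,"dy":-0.0008,"dz":0,"wx":0,"wy":0,"wz":0},{"gripper":0,"dx":0,"dy":-0.001,"dz":0,"wx":0,"wy":0,"wz":0}]'; python3 guard.py
```

```text
clock: 28.63
eef_pos: [503.2, -84.4, 119.0]
eef_rot: [3.14, -0.0, -3.141]
wrist_force: [2.1, 8.9, 7.2]
finger_gap: 14.0
finger_force: 8.0
ANGLE 1.1 r 27.7 resist 8.8 radial 2.3
```

View pics/t2.png

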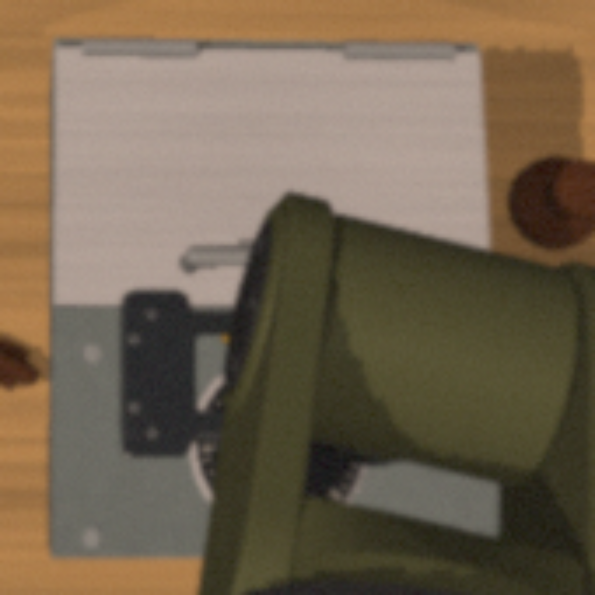

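The top view is blocked by the arm, but resistance builds steadily while the dial lags, so it is blocked. I'll release, lift and look at the window.

```bash
python3 -m inch '[{"gripper":0,"dx":0,"dy":0.001,"dz":0,"wx":0,"wy":0,"wz":0},{"gripper":0,"dx":0,"dy":0.002,"dz":0,"wx":0,"wy":0,"wz":0},{"gripper":0.5,"dx":0,"dy":0.002,"dz":0,"wx":0,"wy":0,"wz":0},{"gripper":0.5,"dx":0,"dy":0.002,"dz":0,"wx":0,"wy":0,"wz":0},{"gripper":0.5,"dx":0,"dy":0.002,"dz":0,"wx":0,"wy":0,"wz":0}]'
python3 -m inch '[{"gripper":0.5,"dx":0,"dy":0,"dz":0,"wx":0,"wy":0,"wz":0},{"gripper":0.5,"dx":0,"dy":0,"dz":0.01,"wx":0,"wy":0,"wz":0},{"gripper":0.5,"dx":0,"dy":0,"dz":0.035,"wx":0,"wy":0,"wz":0},{"gripper":0.5,"dx":0,"dy":0,"dz":0.06,"wx":0,"wy":0,"wz":0},{"gripper":0.5,"dx":0.017,"dy":0,"dz":0.086,"wx":0,"wy":0,"wz":0}]'
python3 -m inch '[{"gripper":0.5,"dx":0.01,"dy":0,"dz":0,"wx":0,"wy":0,"wz":0},{"gripper":0.5,"dx":0.02,"dy":0,"dz":0,"wx":0,"wy":0,"wz":0},{"gripper":0.5,"dx":0.03,"dy":0,"dz":0,"wx":0,"wy":0,"wz":0},{"gripper":0.5,"dx":0.04,"dy":0,"dz":0,"wx":0,"wy":0,"wz":0},{"gripper":0.5,"dx":0.04,"dy":0,"dz":0,"wx":0,"wy":0,"wz":0}]'
python3 - <<'E'
from h import *
s=manip.read_state();im=manip.camera("wrist");cv2.imwrite("pics/w4f.png",im);np.save("s4.npy",s,allow_pickle=True)
cv2.imwrite("pics/w4.png",cv2.resize(im[20:320,110:410],None,fx=2,fy=2,interpolation=cv2.INTER_CUBIC));print(s["eef_pos"],s["clock"])
E
```

```text
clock: 29.05
eef_pos: [502.7, -83.4, 118.4]
eef_rot: [3.141, -0.002, -3.141]
wrist_force: [-0.3, 0.3, 0.2]
finger_gap: 30.4
finger_force: 0.0
clock: 29.47
eef_pos: [518.8, -83.4, 206.8]
eef_rot: [3.142, -0.001, -3.142]
wrist_force: [-0.2, 0.1, 0.1]
finger_gap: 47.1
finger_force: 0.0
clock: 29.88
eef_pos: [561.0, -83.4, 205.3]
eef_rot: [-3.142, 0.0, -3.141]
wrist_force: [-0.5, -0.5, -0.7]
finger_gap: 46.9
finger_force: 0.0
[561.02291548 -83.35831201 205.3252629 ] 29.8833
```

View pics/w4.png

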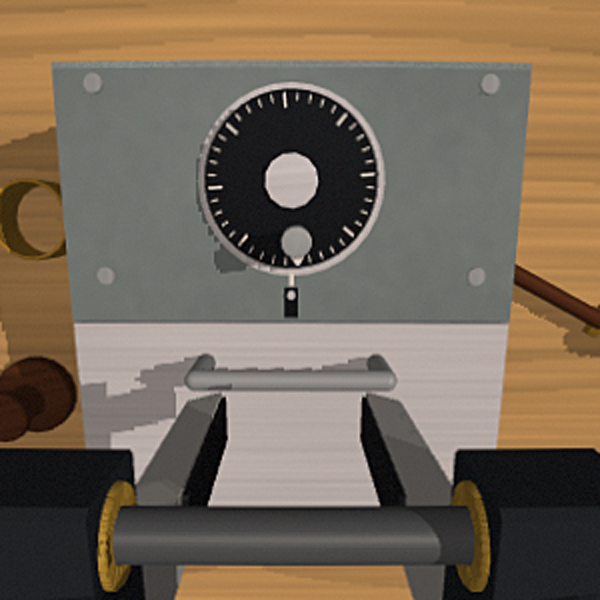

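The pin now sits at the dial end of the window, crop (291,295), so the bolt is in. The dial reads near 0–0.5, and the bar is at crop (292,380).

```bash
python3 - <<'E'
from h import *
s=np.load("s4.npy",allow_pickle=True).item()
print(onz("wrist",[(110+292/2,20+380/2),(110+187/2,210),(110+397/2,210)],139,s))
b=np.array([-116,34.])
for t in range(0,76,6):
    a=np.radians(t);c,q=np.cos(a),np.sin(a)
    p=np.array([b[0]*c+b[1]*q,-b[0]*q+b[1]*c]);print(t,(p-b).round(1))
E
python3 -m inch '[{"gripper":0.5,"dx":0,"dy":0,"dz":0,"wx":0,"wy":0,"wz":-7},{"gripper":0.5,"dx":0,"dy":0,"dz":0,"wx":0,"wy":0,"wz":-14},{"gripper":0.5,"dx":0,"dy":0,"dz":0,"wx":0,"wy":0,"wz":-21},{"gripper":0.5,"dx":0,"dy":0,"dz":0,"wx":0,"wy":0,"wz":-28},{"gripper":0.5,"dx":0,"dy":0,"dz":0,"wx":0,"wy":0,"wz":-35}]' 20
python3 -m inch '[{"gripper":0.5,"dx":0,"dy":0,"dz":0,"wx":0,"wy":0,"wz":-7},{"gripper":0.5,"dx":0,"dy":0,"dz":0,"wx":0,"wy":0,"wz":-14},{"gripper":0.5,"dx":0,"dy":0,"dz":0,"wx":0,"wy":0,"wz":-21},{"gripper":0.5,"dx":0,"dy":0,"dz":0,"wx":0,"wy":0,"wz":-28},{"gripper":0.5,"dx":0,"dy":0,"dz":0,"wx":0,"wy":0,"wz":-35}]'
python3 -m inch '[{"gripper":0.5,"dx":0,"dy":0,"dz":0,"wx":0,"wy":0,"wz":-7},{"gripper":0.5,"dx":0,"dy":0,"dz":0,"wx":0,"wy":0,"wz":-14},{"gripper":0.5,"dx":0,"dy":0,"dz":0,"wx":0,"wy":0,"wz":-20},{"gripper":0.5,"dx":0,"dy":0,"dz":0,"wx":0,"wy":0,"wz":-20},{"gripper":0.5,"dx":0,"dy":0,"dz":0,"wx":0,"wy":0,"wz":-20}]'
```

```text
[[ 567.53291914  -84.51862597  139.        ]
 [ 567.58535477 -134.11553103  139.        ]
 [ 567.52608552  -34.92463969  139.        ]]
0 [0. 0.]
6 [ 4.2 11.9]
12 [ 9.6 23.4]
18 [16.2 34.2]
24 [23.9 44.2]
30 [32.5 53.4]
36 [42.1 61.7]
42 [52.5 68.9]
48 [63.6 75. ]
54 [75.3 79.8]
60 [87.4 83.5]
66 [99.9 85.8]
72 [112.5  86.8]
clock: 30.35
eef_pos: [559.5, -83.4, 205.4]
eef_rot: [-3.142, -0.0, 2.525]
wrist_force: [-0.5, 1.0, -0.2]
finger_gap: 47.0
finger_force: 0.0
clock: 30.77
eef_pos: [559.5, -83.4, 205.4]
eef_rot: [-3.142, 0.0, 1.914]
wrist_force: [0.0, 0.1, -0.4]
finger_gap: 47.1
finger_force: 0.0
clock: 31.18
eef_pos: [559.8, -83.4, 205.3]
eef_rot: [3.142, 0.0, 1.575]
wrist_force: [-0.1, -0.4, 0.8]
finger_gap: 46.8
finger_force: 0.0
```

```bash
python3 -m inch '[{"gripper":0.5,"dx":0.0078,"dy":-0.001,"dz":-0.02,"wx":0,"wy":0,"wz":0},{"gripper":0.5,"dx":0.0078,"dy":-0.001,"dz":-0.04,"wx":0,"wy":0,"wz":0},{"gripper":0.5,"dx":0.0078,"dy":-0.001,"dz":-0.06,"wx":0,"wy":0,"wz":0},{"gripper":0.5,"dx":0.0078,"dy":-0.001,"dz":-0.075,"wx":0,"wy":0,"wz":0},{"gripper":0.5,"dx":0.0078,"dy":-0.001,"dz":-0.082,"wx":0,"wy":0,"wz":0}]' 20
python3 -m inch '[{"gripper":0.5,"dx":0,"dy":0,"dz":0,"wx":0,"wy":0,"wz":0},{"gripper":0.3,"dx":0,"dy":0,"dz":0,"wx":0,"wy":0,"wz":0},{"gripper":0.15,"dx":0,"dy":0,"dz":0,"wx":0,"wy":0,"wz":0},{"gripper":0,"dx":0,"dy":0,"dz":0,"wx":0,"wy":0,"wz":0},{"gripper":0,"dx":0,"dy":0,"dz":0,"wx":0,"wy":0,"wz":0}]'
python3 -m inch '[{"gripper":0,"dx":0,"dy":0,"dz":0,"wx":0,"wy":0,"wz":0},{"gripper":0,"dx":0,"dy":0,"dz":0,"wx":0,"wy":0,"wz":0},{"gripper":0,"dx":0,"dy":0,"dz":0,"wx":0,"wy":0,"wz":0},{"gripper":0,"dx":0,"dy":0,"dz":0,"wx":0,"wy":0,"wz":0},{"gripper":0,"dx":0,"dy":0,"dz":0,"wx":0,"wy":0,"wz":0}]'
python3 -m inch '[{"gripper":0,"dx":0.0007,"dy":0,"dz":0.0024,"wx":0,"wy":0,"wz":0},{"gripper":0,"dx":0.0016,"dy":0,"dz":0.0048,"wx":0,"wy":0,"wz":0},{"gripper":0,"dx":0.0024,"dy":0,"dz":0.0072,"wx":0,"wy":0,"wz":0},{"gripper":0,"dx":0.0033,"dy":0,"dz":0.0096,"wx":0,"wy":0,"wz":0},{"gripper":0,"dx":0.0042,"dy":0,"dz":0.0119,"wx":0,"wy":0,"wz":0}]'
```

```text
clock: 31.6
eef_pos: [567.0, -84.2, 121.0]
eef_rot: [-3.139, -0.001, 1.575]
wrist_force: [0.2, -0.0, -0.8]
finger_gap: 47.1
finger_force: 0.0
clock: 32.02
eef_pos: [568.3, -84.4, 123.8]
eef_rot: [3.14, 0.0, 1.572]
wrist_force: [-1.1, 0.4, 0.3]
finger_gap: 23.4
finger_force: 0.0
clock: 32.43
eef_pos: [567.2, -84.3, 123.2]
eef_rot: [-3.14, -0.0, 1.571]
wrist_force: [-8.0, 0.9, 5.9]
finger_gap: 9.5
finger_force: 20.0
clock: 32.85
eef_pos: [570.7, -84.3, 133.9]
eef_rot: [-3.137, -0.0, 1.571]
wrist_force: [-9.4, -1.1, -5.3]
finger_gap: 9.1
finger_force: 20.0
```

```bash
python3 -m inch '[{"gripper":0,"dx":0.0026,"dy":0,"dz":0.0058,"wx":0,"wy":0,"wz":0},{"gripper":0,"dx":0.0054,"dy":0,"dz":0.0115,"wx":0,"wy":0,"wz":0},{"gripper":0,"dx":0.0086,"dy":0,"dz":0.017,"wx":0,"wy":0,"wz":0},{"gripper":0,"dx":0.012,"dy":0,"dz":0.0223,"wx":0,"wy":0,"wz":0},{"gripper":0,"dx":0.0158,"dy":0,"dz":0.0274,"wx":0,"wy":0,"wz":0}]'
python3 -m inch '[{"gripper":0,"dx":0.0039,"dy":0,"dz":0.0049,"wx":0,"wy":0,"wz":0},{"gripper":0,"dx":0.0081,"dy":0,"dz":0.0096,"wx":0,"wy":0,"wz":0},{"gripper":0,"dx":0.0125,"dy":0,"dz":0.0141,"wx":0,"wy":0,"wz":0},{"gripper":0,"dx":0.0172,"dy":0,"dz":0.0184,"wx":0,"wy":0,"wz":0},{"gripper":0,"dx":0.0221,"dy":0,"dz":0.0224,"wx":0,"wy":0,"wz":0}]'
```

```text
clock: 33.27
eef_pos: [585.6, -84.3, 161.9]
eef_rot: [-3.134, -0.0, 1.571]
wrist_force: [-22.4, -0.5, 7.2]
finger_gap: 8.9
finger_force: 20.0
clock: 33.68
eef_pos: [608.1, -84.5, 186.4]
eef_rot: [-3.136, 0.0, 1.571]
wrist_force: [-26.3, 1.6, 20.0]
finger_gap: 9.1
finger_force: 20.0
```

```bash
python3 -m inch '[{"gripper":0,"dx":0.0041,"dy":0,"dz":0.0047,"wx":0,"wy":0,"wz":0},{"gripper":0,"dx":0.009,"dy":0,"dz":0.0086,"wx":0,"wy":0,"wz":0},{"gripper":0,"dx":0.0145,"dy":0,"dz":0.0118,"wx":0,"wy":0,"wz":0},{"gripper":0,"dx":0.0201,"dy":0,"dz":0.0147,"wx":0,"wy":0,"wz":0},{"gripper":0,"dx":0.0259,"dy":0,"dz":0.0172,"wx":0,"wy":0,"wz":0}]'
```

```text
clock: 34.1
eef_pos: [635.4, -84.6, 203.4]
eef_rot: [-3.14, 0.001, 1.571]
wrist_force: [-10.6, -0.6, 9.3]
finger_gap: 9.3
finger_force: 20.0
```

Better. Continuing to about 70°.

```bash
python3 -m inch '[{"gripper":0,"dx":0.0057,"dy":0,"dz":0.0026,"wx":0,"wy":0,"wz":0},{"gripper":0,"dx":0.0116,"dy":0,"dz":0.0048,"wx":0,"wy":0,"wz":0},{"gripper":0,"dx":0.0177,"dy":0,"dz":0.0065,"wx":0,"wy":0,"wz":0},{"gripper":0,"dx":0.0239,"dy":0,"dz":0.0078,"wx":0,"wy":0,"wz":0},{"gripper":0,"dx":0.0302,"dy":0,"dz":0.0088,"wx":0,"wy":0,"wz":0}]'
python3 -m inch '[{"gripper":0,"dx":0.0021,"dy":0,"dz":0.0002,"wx":0,"wy":0,"wz":0},{"gripper":0,"dx":0.0042,"dy":0,"dz":0.0004,"wx":0,"wy":0,"wz":0},{"gripper":0,"dx":0.0063,"dy":0,"dz":0.0007,"wx":0,"wy":0,"wz":0},{"gripper":0,"dx":0.0084,"dy":0,"dz":0.0009,"wx":0,"wy":0,"wz":0},{"gripper":0,"dx":0.0084,"dy":0,"dz":0.0009,"wx":0,"wy":0,"wz":0}]'
```

```text
clock: 34.52
eef_pos: [666.0, -84.7, 211.7]
eef_rot: [-3.141, 0.001, 1.571]
wrist_force: [-7.4, -2.0, 7.0]
finger_gap: 9.1
finger_force: 20.0
clock: 34.93
eef_pos: [674.6, -84.7, 212.3]
eef_rot: [-3.142, 0.001, 1.571]
wrist_force: [-3.3, -1.7, 4.8]
finger_gap: 9.3
finger_force: 20.0
```

```bash
python3 -m inch '[{"gripper":0.2,"dx":0,"dy":0,"dz":0,"wx":0,"wy":0,"wz":0},{"gripper":0.23,"dx":0,"dy":0,"dz":0,"wx":0,"wy":0,"wz":0},{"gripper":0.25,"dx":0,"dy":0,"dz":0,"wx":0,"wy":0,"wz":0},{"gripper":0.25,"dx":0,"dy":0,"dz":0,"wx":0,"wy":0,"wz":0},{"gripper":0.25,"dx":0,"dy":0,"dz":0,"wx":0,"wy":0,"wz":0}]'
python3 -m inch '[{"gripper":0.25,"dx":0,"dy":0,"dz":0.005,"wx":0,"wy":0,"wz":0},{"gripper":0.25,"dx":0,"dy":0,"dz":0.015,"wx":0,"wy":0,"wz":0},{"gripper":0.25,"dx":0,"dy":0,"dz":0.03,"wx":0,"wy":0,"wz":0},{"gripper":0.25,"dx":0,"dy":0,"dz":0.05,"wx":0,"wy":0,"wz":0},{"gripper":0.25,"dx":0,"dy":0,"dz":0.075,"wx":0,"wy":0,"wz":0}]'
python3 -m inch '[{"gripper":0.25,"dx":0,"dy":0,"dz":0.015,"wx":0,"wy":0,"wz":0},{"gripper":0.25,"dx":0,"dy":0,"dz":0.03,"wx":0,"wy":0,"wz":0},{"gripper":0.25,"dx":0,"dy":0,"dz":0.045,"wx":0,"wy":0,"wz":0},{"gripper":0.25,"dx":0,"dy":0,"dz":0.06,"wx":0,"wy":0,"wz":0},{"gripper":0.25,"dx":0,"dy":0,"dz":0.06,"wx":0,"wy":0,"wz":0}]'
python3 - <<'E'
from h import *
cv2.imwrite("pics/s5.png",manip.camera("side"));print(manip.read_state()["eef_pos"],manip.read_state()["clock"])
E
```

```text
clock: 35.35
eef_pos: [674.6, -84.2, 211.5]
eef_rot: [3.142, -0.0, 1.571]
wrist_force: [-0.0, 0.0, -0.2]
finger_gap: 23.6
finger_force: 0.0
clock: 35.77
eef_pos: [674.2, -84.2, 287.4]
eef_rot: [-3.14, -0.0, 1.571]
wrist_force: [-0.1, 0.3, -0.7]
finger_gap: 23.5
finger_force: 0.0
clock: 36.18
eef_pos: [674.8, -84.3, 350.9]
eef_rot: [3.136, 0.001, 1.571]
wrist_force: [-0.5, -0.0, 0.4]
finger_gap: 23.7
finger_force: 0.0
[674.79367364 -84.33717438 348.65996734] 36.2333
```

View pics/s5.png

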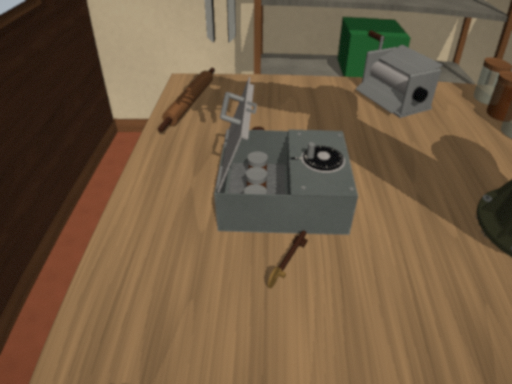

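The lid stands open at about 70° (edge at (250,87), bar at (232,105)). The fingers are well clear above it, and the tools are where they were.

```bash
python3 -c "
from cell import manip
print(manip.sign_off())"
```

```text
the job is handed in; nothing more can be done
None
```

The strongbox is open and the job is handed in: 10 and 20 were dialled in the order asked, the bolt dropped in without forcing (about 9 N at the grip), and the lid stands at about 70° with the arm clear and the tools untouched.

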